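# Turn a profiler specimen face up with a lifter

### The job

The specimen carrier is lying face down on the rubber pad of the specimen stage. Take the cranked lifter from its tray, slide its blade along the pad under one edge of the carrier and tip the carrier up and over on its far edge so that it lies flat, face up, on the pad; then put the lifter back in its tray the way it lay. Touch the carrier only with the lifter, do not shove it along on its polished face, do not dig the blade into the pad or force it against the carrier, and leave the other things on the bench alone.

Things in the scene. Friction and masses are not known exactly. Their poses are not given: they have to be found in the camera images.
- specimen: Specimen on its carrier, one rigid part, 45 to 90 g: aluminium plate 50 (x) x 64 (y) x 3.5 mm with a steel block 32 (x) x 44 (y) x 3 mm centred on its face. It starts face down, block on the pad. Origin: centre of the block's outer face, on the pad at first. z runs from the block out through the back: up at the start, down when face up (origin then 6.5 mm above the pad).
- carrier_back (a point): Centre of the carrier's flat back (four screw heads, a scribed line), 6.5 mm from the origin along the carrier's z; same axes. While it lies face down the plate overhangs its block by 9 mm at the two x edges and 10 mm at the two y edges, leaving a 3 mm gap between pad and plate for the blade.
- lifter: Cranked lifter (offset spatula), 90 g, rigid: flat steel blade 60 x 30 x 2 mm, steep neck, black handle bar parallel to the blade. x points to the blade's tip, z up. Origin: level with the blade's underside, straight below the grip point. Blade from x = 38 to 98 mm, neck 25 to 40 mm, handle -70 to 25 mm.
- handle (a point): Grip point in the handle bar, near the centre of mass: 50 mm above the blade's underside, 98 mm behind the tip. The bar is 14 mm wide (y), 18 mm tall (z). Axes as the lifter's. No poses are given while it is held and it may shift in the grip, so feel for the blade's height.
- blade_tip (a point): Middle of the blade's front edge, on its underside. Axes as the lifter's.
- stage: Manual XY specimen stage with two micrometer heads, fixed for this job: metal plates 160 (x) by 156 (y) mm, standing on the bench, black rubber pad 138 (x) by 132 (y) by 3 mm on top. Origin below the pad's centre, 38 mm under the pad's top; z up. Clear in front (-x); micrometers stick out 45 mm on +x and +y, well below the pad.
- pad_top (a point): Centre of the rubber pad's upper surface; axes as the stage's, z up. The pad is grippy (friction about 0.9) and firm.
- tray: White instrument tray 230 (x) by 90 (y) mm with a 12 mm rim, fixed. A cross bar at x = -60 mm (12 mm thick, its top 41 mm above the tray's underside, two cheeks 66 mm apart on it rising 12 mm) carries the handle's rear.
- tray_place (a point): Point on the tray's floor (4 mm above the bench), above the tray's origin: the lifter's origin belongs here, its x along this x. The tray's inner floor reaches from x = -93 to 129 mm and 41 mm to either side.
- wash_bottle: Bystander, to be left alone: clear plastic bottle with white cap, 60 mm wide, 150 mm tall; origin at the centre of its underside.
- loupe: Bystander, to be left alone: black round loupe, 42 mm wide, 26 mm tall, standing on the bench; origin at the centre of its underside.
- tweezers: Bystander, to be left alone: steel tweezers about 130 mm long, 4 mm thick, lying flat; origin at the centre of its underside.
- carrier_box: Bystander, to be left alone: clear plastic slot box 100 x 150 x 28 mm holding spare carriers on edge (54 mm tall in all); origin at the centre of its underside.
- height_standard: Bystander, to be left alone: wooden block 75 x 75 x 18 mm with a round glass disc on top, 22 mm tall in all; origin at the centre of its underside.
- dust_blower: Bystander, to be left alone: black rubber bulb blower standing upright, 58 mm wide, 125 mm tall; origin at the centre of its underside.
- mouse: Bystander, to be left alone: black computer mouse 62 x 110 x 34 mm; origin at the centre of its underside.
Mind the look-alikes: they are no part of the job. There is more than one size of the tray; the one meant has the size given above.

How it is judged:
By the outcome, as a careful person would: the job done as asked, in the order asked, and still so for the second after the job is handed in, with the robot touching nothing.
It also fails if it takes over 64 s, if anything falls off the work surface, if the arm or the gripper's body presses on something with over 40 N, if the wrist force passes 120 N, or if a joint passes its speed limit or range.

### The arm

A 6-joint arm with a two-finger parallel gripper is mounted at the origin on the work surface. World frame = base frame: x ahead of the robot, y to its left, z up, the work surface at z = 0. Lengths are in m, angles in rad, forces in N, time in s.
With the tool pointing down it reaches from about 0.35 to 0.925 m from the base axis. Payload 6.4 kg.
Tool frame: the origin (TCP) lies at the very end of the fingers, on their centre line; the grasp point (between the pads) lies 19 mm behind it; z points along the fingers, y is the direction in which the jaws open and shut (so a half turn about z gives the same grasp; the last joint's range is limited). The gripper opens to 85 mm and grips with 20 to 120 N. Pads are 22 mm wide; open, the fingers measure 114 mm over their backs; the gripper's body (76 mm by 85 mm) begins 54 mm behind the grasp point. The pads swing forward as they close: fully open they stand 13 mm farther back than shut.
Start: joints at [0.98, 0.245, 1.558, -0, 1.339, -0.174], TCP at [0.263, 0.594, 0.231] pointing down, gripper open.
Joint ranges: [-3.13, 3.13], [-1.02, 2.26], [0.13, 2.54], [-0.95, 4.09], [0.21, 2.88], [-2.74, 2.74]. Speed limits (rad/s): [2.57, 2.57, 3.14, 3.14, 3.14, 3.14].

### API

Orientations are given as a rotation vector (axis times angle).
In Python, from station import telemetry, read_camera, get_calibration, r gives the robot as it stands.
- The arm moves only by the tool jog_arm, never from a script. Its argument "motion" is a list of rows, each a list of 7 numbers: the turn, a rotation vector about the tool's x, y, z in rad, then the shift along the tool's x, y, z in mm, then the gripper command: -1 is shut, 1 is fully open, values between are in proportion. A call has 1 to 12 rows; each row is the pose to reach, as a shift and turn from the pose measured when the call began, along the tool's axes at that moment; what a row does not reach only later rows make up. A row lasts 1/10 s, in which the tool goes at most 50 mm and 8.59 degrees, less where a joint would pass 70% of its speed; a pose out of reach is approached as far as the arm can. A call with a gripper value outside its range is refused whole. The fingers move at their own pace and stop on an object; "grip_force" is the grip in N (left out, the last holds). Time passes only in rows, so rows that repeat a pose let the fingers close. It gives the time, the measured TCP pose, the force and the opening at its end, in the units of the state.
- telemetry.sense(): the state, without advancing time (a new reading comes with each control period).
- read_camera(name): name is "side" or "top"; returns the picture (400x640x3 uint8, blue, green, red); there is no depth.
- get_calibration(name): a dict with "camera_matrix" (3x3 intrinsics, pixels), "dist_coeffs" ([k1, k2, p1, p2, k3] as OpenCV has them; the pictures are not rectified), "world_to_cam" (4x4, takes a point from world to camera coordinates). Camera axes: x right, y down, z forward; pixel columns grow to the right and rows downward; lengths in m; the calibration is good to about 2 mm. A picture is of the moment at which its call begins. get_calibration takes no time and is no camera call.
- r.finish_job(): hands the job in, once; it reports no verdict.
The state is a dict: "time_s": time; "joint_positions": joint angles; "qd": joint speeds; "effort": joint torques, N m; "tool_pos": TCP position; "orientation": TCP orientation; "wrist_force": force on the tool from outside, world axes, zero at the start; "ft_torque": the same for the moment, N m; "opening": finger opening in m.
Only numpy, scipy, OpenCV 4.12 (cv2) and the standard library are available. Lean on these libraries where they do the work, as an engineer would, in place of code of your own. Each camera call takes 0.05 s, during which the arm holds its last target. There are 200 camera calls.

## Working session

There is one attempt and no reset: what is moved stays moved. The work goes in short steps, Python scripts to look and compute and a tool call to move; the robot and the scene stay as the last step left them, time stands still between calls to the robot, and variables do not carry over. Pictures are saved under pics/ and viewed, about 8 in all and at most 12, crops included, and the job is handed in when it is done.

Besides the shell and the picture viewer there is one more tool, called by a JSON object that holds its "fn" and its "kwargs". jog_arm: Moves the arm, as the interface text tells. Its arguments: {"type":"object","properties":{"motion":{"type":"array","items":{"type":"array","items":{"type":"number"}}},"grip_force":{"type":"number"}},"required":["motion"]}

```bash
ls; mkdir -p pics
cat > h.py <<'E'
import numpy as np, cv2
from station import telemetry, read_camera, get_calibration, r
from scipy.spatial.transform import Rotation as R
def snap(n,f,crop=None,s=1):
    im=read_camera(n); cv2.imwrite(f'pics/{f}_raw.png',im)
    return save(im,f,crop,s)
def save(im,f,crop=None,s=1):
    if crop: im=im[crop[1]:crop[3],crop[0]:crop[2]]
    cv2.imwrite(f'pics/{f}.png',cv2.resize(im,None,fx=s,fy=s,interpolation=cv2.INTER_CUBIC))
def px2w(n,pts,z):
    c=get_calibration(n);K=np.array(c['camera_matrix']);D=np.array(c['dist_coeffs']);T=np.array(c['world_to_cam'])
    u=cv2.undistortPoints(np.array(pts,float).reshape(-1,1,2),K,D).reshape(-1,2)
    C=-T[:3,:3].T@T[:3,3]; d=np.c_[u,np.ones(len(u))]@T[:3,:3]
    z=np.broadcast_to(z,len(u)); return C+d*((z-C[2])/d[:,2])[:,None]
def w2px(n,P):
    c=get_calibration(n);T=np.array(c['world_to_cam'])
    return cv2.projectPoints(np.array(P,float).reshape(-1,3),cv2.Rodrigues(T[:3,:3])[0],T[:3,3],np.array(c['camera_matrix']),np.array(c['dist_coeffs']))[0].reshape(-1,2)
E
python3 - <<'E'
from h import *
snap('top','t0',None,1.25);snap('side','s0',None,1.25)
s=telemetry.sense();print(s)
for n in('top','side'):
    c=get_calibration(n);T=np.array(c['world_to_cam']);print(n,-T[:3,:3].T@T[:3,3],T[2,:3],c['camera_matrix'])
E
```

```text
pics
{'time_s': 0.1, 'joint_positions': array([ 9.79936786e-01,  2.45761977e-01,  1.55889528e+00, -5.41276499e-06,
        1.33868670e+00, -1.74136000e-01]), 'qd': array([ 1.19471336e-04, -1.96061822e-03, -2.76164422e-03, -8.78306546e-04,
        1.85005416e-03, -2.43573319e-05]), 'effort': array([ 8.44172409e-04, -4.30670750e+01, -3.27128720e+01, -5.50037294e-05,
        2.82120563e-03, -7.63649496e-06]), 'tool_pos': array([0.26283307, 0.59394436, 0.23027746]), 'orientation': array([-6.49725292e-01, -3.07300813e+00,  2.55471404e-03]), 'wrist_force': array([ 0.29430964, -0.08607674,  0.52639919]), 'ft_torque': array([ 0.03863663,  0.0022013 , -0.00650477]), 'opening': 0.08555813468650972}
top [0.27705741 0.00713763 1.45231416] [ 0.21079084 -0.01023291 -0.97747763] [[474.53830282   0.         325.3624104 ]
 [  0.         474.53830282 192.29955463]
 [  0.           0.           1.        ]]
side [0.5259842  0.76738674 0.92850811] [ 0.02923973 -0.66910974 -0.74258818] [[413.64280034   0.         316.31099546]
 [  0.         413.64280034 198.50935988]
 [  0.           0.           1.        ]]
```

View pics/t0.png

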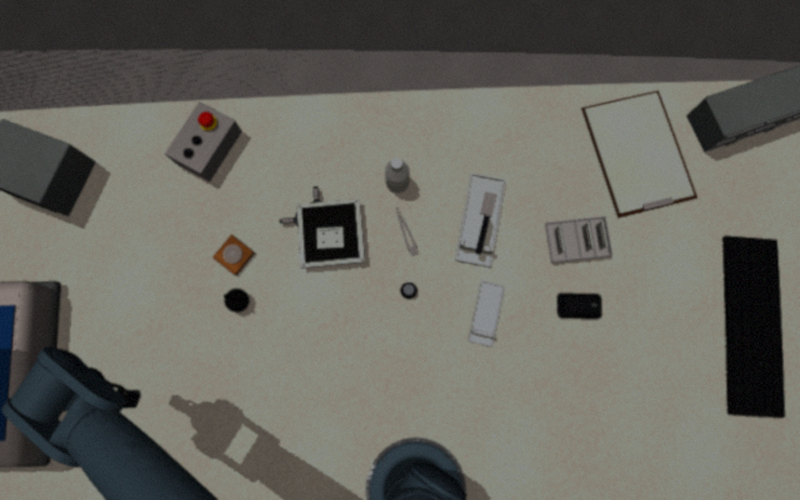

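View pics/s0.png

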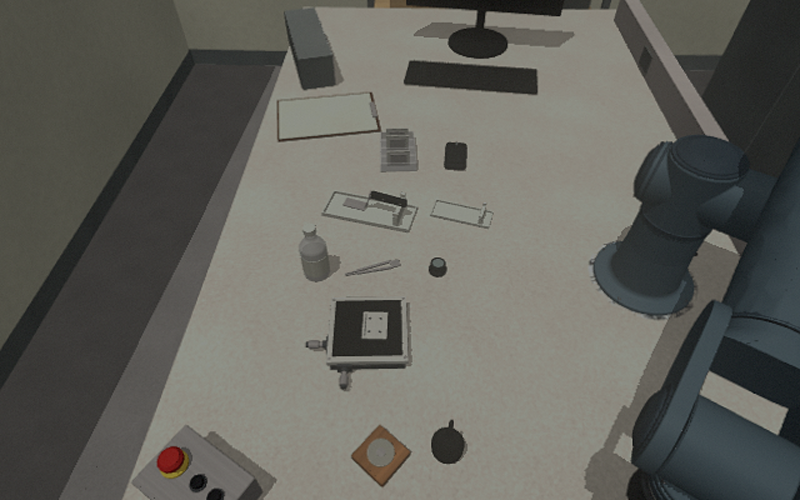

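The top view shows the tray with the lifter at (480,220) and a smaller empty look-alike tray at (487,313). The stage is at (332,236), with the carrier on it at (331,237). Other things I could mistake for the lifter or carrier are the tweezers at (406,230) and the spare carriers in the box at (578,240). I'll use the large tray, the lifter lying in it and the stage carrier, and check them in one close mosaic.

Run:
```python
import cv2,numpy as np
t=cv2.imread('pics/t0_raw.png');s=cv2.imread('pics/s0_raw.png')
f=lambda im,x,y,w,h,W,H:cv2.convertScaleAbs(cv2.resize(im[y:y+h,x:x+w],(W,H),interpolation=cv2.INTER_CUBIC),alpha=1.3)
# 4 tiles 400x300 : scale 4 => 100x75
a=np.hstack([f(t,218,145,100,75,400,300),f(t,340,138,100,75,400,300)])
b=np.hstack([f(s,240,233,100,75,400,300),f(s,250,133,100,75,400,300)])
cv2.imwrite('pics/m0.png',np.vstack([a,b]))
```

```text
(no output)
```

View pics/m0.png

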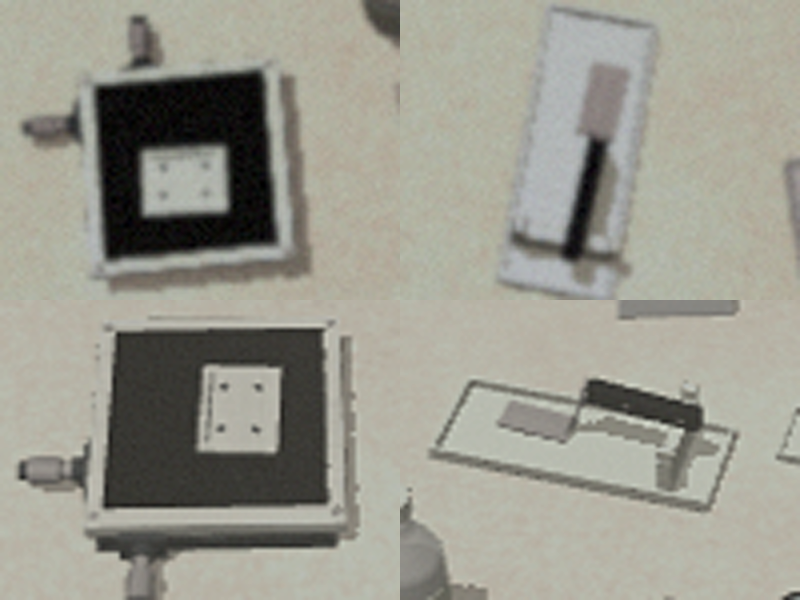

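```bash
cat > m.py <<'E'
from h import *
np.set_printoptions(precision=4,suppress=True)
def go(lab,cam,off,pts,z):
    p=np.array(pts,float); q=(p-off[2:]+.5)/4-.5+off[:2]
    w=px2w(cam,q,z)[:,:2]; c=w.mean(0)
    e=[np.linalg.norm(w[i]-w[(i+1)%len(w)]) for i in range(len(w))]
    a=[np.degrees(np.arctan2(*(w[(i+1)%len(w)]-w[i])[::-1])) for i in range(len(w))]
    print(lab,cam,'c',c,'edges',np.array(e),'ang',np.round(a,1))
T1=np.array([218,145,0,0]);T2=np.array([340,138,400,0]);S1=np.array([240,233,0,300]);S2=np.array([250,133,400,300])
go('pad','top',T1,[(96,86),(266,70),(278,244),(106,258)],.038)
go('pad','side',S1,[(115,329),(329,329),(328,502),(103,508)],.038)
go('car','top',T1,[(140,148),(226,145),(230,212),(143,217)],.0445)
go('car','side',S1,[(204,366),(282,368),(279,453),(197,451)],.0445)
go('blade','top',T2,[(590,62),(630,68),(614,138),(580,132)],.006)
go('blade','side',S2,[(509,401),(577,414),(570,440),(499,424)],.006)
go('handle','top',T2,[(602,138),(571,258)],.063)
go('handle','side',S2,[(590,381),(701,407)],.063)
go('handleback','top',T2,[(594,138),(608,138),(579,258),(565,258)],.063)
go('tray','top',T2,[(552,8),(658,24),(612,299),(498,285)],.012)
go('tray','side',S2,[(474,381),(739,434),(709,508),(431,453)],.012)
go('bottle','side',np.array([0,0,0,0]),[(0,0)],.1)
E
python3 m.py
```

```text
pad top c [0.6112 0.1784] edges [0.1319 0.1373 0.1308 0.1356] ang [ -86.9 -177.6   92.3    2.9]
pad side c [0.6087 0.1811] edges [0.1423 0.1305 0.1372 0.1347] ang [-178.    91.4    3.7  -86.4]
car top c [0.5966 0.1791] edges [0.0658 0.0524 0.066  0.0539] ang [ -90.4 -177.8   90.9    1.8]
car side c [0.5947 0.1815] edges [0.0506 0.0639 0.051  0.064 ] ang [-179.8   91.1    0.4  -89.3]
blade top c [ 0.6763 -0.2182] edges [0.0321 0.0593 0.0272 0.0583] ang [-101.2  163.3   77.3  -11.9]
blade side c [ 0.6727 -0.218 ] edges [0.0588 0.031  0.0614 0.0283] ang [ 166.5   83.8  -15.8 -100.8]
handle top c [ 0.5851 -0.1911] edges [0.096 0.096] ang [161.9 -18.1]
handle side c [ 0.5837 -0.189 ] edges [0.0916 0.0916] ang [162.9 -17.1]
handleback top c [ 0.5851 -0.1911] edges [0.0106 0.0957 0.0105 0.0956] ang [-92.4 162.8  87.5 -17.2]
tray top c [ 0.6334 -0.1961] edges [0.0852 0.2261 0.0884 0.2289] ang [-101.3  166.5   80.4  -14.3]
tray side c [ 0.6311 -0.1859] edges [0.227  0.0862 0.2281 0.0896] ang [ 165.7   75.   -13.4 -105.7]
bottle side c [ 2.0586 -1.1572] edges [0.] ang [0.]
```

```bash
cat >> h.py <<'E'
np.set_printoptions(precision=4,suppress=True)
def down(yaw): # tool x along yaw, z down
    return R.from_matrix(np.array([[np.cos(yaw),np.sin(yaw),0],[np.sin(yaw),-np.cos(yaw),0],[0,0,-1]]))
def move(pos,yaw_deg,v=True):
    s=telemetry.sense();R0=R.from_rotvec(s['orientation']);
    dr=(R0.inv()*down(np.radians(yaw_deg))).as_rotvec(); dp=R0.inv().apply(np.array(pos)-s['tool_pos'])*1000
    if v: print('rows: turn',dr,'shift',dp,'| rows needed',max(np.linalg.norm(dp)/50,np.degrees(np.linalg.norm(dr))/8.59))
def st():
    s=telemetry.sense();A=R.from_rotvec(s['orientation']).as_matrix()
    print('t',s['time_s'],'pos',s['tool_pos'],'xaxis',A[:,0],'yaw',np.degrees(np.arctan2(A[1,0],A[0,0])),'z',A[:,2],'F',s['wrist_force'],'op',s['opening'],'q',s['joint_positions'])
E
python3 - <<'E'
from h import *
st()
move([.5,.0,.23],-17); move([.5,0,.23],163)
move([.607,-.197,.13],-17); move([.607,-.197,.13],163)
E
```

```text
t 0.1 pos [0.2628 0.5939 0.2303] xaxis [-0.9144  0.4048  0.0003] yaw 156.12355674457203 z [-0.001  -0.0015 -1.    ] F [ 0.2943 -0.0861  0.5264] op 0.08555813468650972 q [ 0.9799  0.2458  1.5589 -0.      1.3387 -0.1741]
rows: turn [-0.0006  0.0026  3.0216] shift [-457.2786 -447.1169    0.9127] | rows needed 20.15408313489551
rows: turn [-0.0017 -0.0004 -0.12  ] shift [-457.2786 -447.1169    0.9127] | rows needed 12.790905006827096
rows: turn [-0.0006  0.0026  3.0216] shift [-634.8903 -583.7751  101.0957] | rows needed 20.15408313489551
rows: turn [-0.0017 -0.0004 -0.12  ] shift [-634.8903 -583.7751  101.0957] | rows needed 17.36777956424564
```

{"fn": "jog_arm", "kwargs": {"motion": [[0,0,-0.12,-635,-584,0,0],[0,0,-0.12,-635,-584,0,0],[0,0,-0.12,-635,-584,0,0],[0,0,-0.12,-635,-584,0,0],[0,0,-0.12,-635,-584,0,0],[0,0,-0.12,-635,-584,0,0],[0,0,-0.12,-635,-584,0,0],[0,0,-0.12,-635,-584,0,0],[0,0,-0.12,-635,-584,0,0],[0,0,-0.12,-635,-584,0,0],[0,0,-0.12,-635,-584,0,0],[0,0,-0.12,-635,-584,0,0]]}}

```text
time_s: 1.3
tool_pos: [0.5024, 0.0421, 0.2309]
orientation: [-0.465, -3.106, 0.002]
wrist_force: [1.1, 1.5, 0.0]
opening: 0.043
```

Run:
```python
from h import *
st(); move([.607,-.197,.14],163)
```

```text
t 1.3 pos [0.5024 0.0421 0.2309] xaxis [-0.9562  0.2927  0.0007] yaw 162.9775293133689 z [-0.0012 -0.0013 -1.    ] F [1.134  1.4786 0.0417] op 0.04302188022416821 q [-0.141  -0.1015  1.9244 -0.0015  1.3196 -1.4143]
rows: turn [-0.0016 -0.0007 -0.0004] shift [-170.058  -197.825    91.1007] | rows needed 5.526437856174384
```

{"fn": "jog_arm", "kwargs": {"motion": [[0,0,0,-170,-198,90,0],[0,0,0,-170,-198,90,0],[0,0,0,-170,-198,90,0],[0,0,0,-170,-198,90,0],[0,0,0,-170,-198,90,0],[0,0,0,-170,-198,90,0],[0,0,0,-170,-198,90,0],[0,0,0,-170,-198,90,0]]}}

```text
time_s: 2.1
tool_pos: [0.6064, -0.197, 0.1403]
orientation: [-0.466, -3.104, 0.001]
wrist_force: [-0.0, 0.3, -0.1]
opening: 0.0427
```

Run:
```python
from h import *
st(); move([.607,-.197,.035],163)
snap('side','s1'); snap('top','t1')
a=cv2.imread('pics/s1_raw.png')[115:215,240:373];b=cv2.imread('pics/t1_raw.png')[130:230,330:463]
f=lambda x:cv2.convertScaleAbs(cv2.resize(x,(400,300),interpolation=cv2.INTER_CUBIC),alpha=1.3)
save(np.hstack([f(a),f(b)]),'m1')
```

```text
t 2.1 pos [ 0.6064 -0.197   0.1403] xaxis [-0.956   0.2935  0.0024] yaw 162.93521494086468 z [-0.0026 -0.0002 -1.    ] F [-0.0118  0.3412 -0.0702] op 0.042708841714581586 q [-0.4911  0.3099  1.6535 -0.0015  1.1804 -1.7635]
rows: turn [-0.0009 -0.0024 -0.0011] shift [ -0.7907   0.2989 105.3384] | rows needed 2.106835537975115
```

View pics/m1.png

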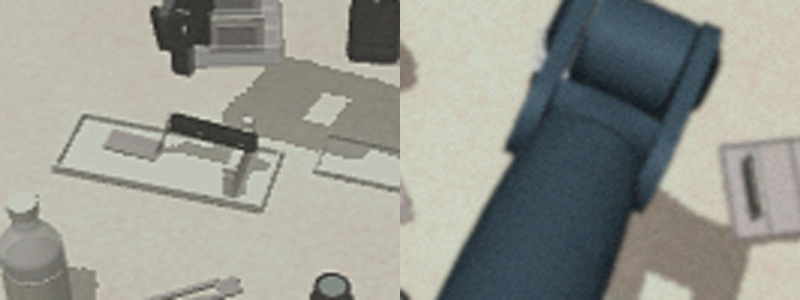

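The side crop shows the lifter undisturbed in the large tray, with the handle at about (212,132). The fingertips hang behind and above it at about (180,70). The arm blocks the top view. I'll check this by projecting the TCP and handle into the side view.

Run:
```python
from h import *
c=lambda p:(w2px('side',[p])[0]-[240,115])*3
print(c([.6064,-.197,.14]),c([.6064,-.197,.063]),c([.6064-.07*.956,-.197+.07*.293,.063]),c([.6064+.025*.956,-.197-.025*.293,.063]))
```

```text
[189.1181  59.4772] [191.2371 117.6337] [255.1266 132.5034] [168.7885 112.4034]
```

The predicted handle ends are (255,132) and (169,112); I see them at about (257,131) and (170,115), so they agree. Descending to grasp.

{"fn": "jog_arm", "kwargs": {"motion": [[0,-0.002,0,0,0,45,0],[0,-0.002,0,0,0,80,0],[0,-0.002,0,0,0,100,0],[0,-0.002,0,0,0,105,0],[0,-0.002,0,0,0,105,0],[0,-0.002,0,0,0,105,-1],[0,-0.002,0,0,0,105,-1],[0,-0.002,0,0,0,105,-1],[0,-0.002,0,0,0,105,-1],[0,-0.002,0,0,0,105,-1],[0,-0.002,0,0,0,105,-1],[0,-0.002,0,0,0,105,-1]], "grip_force": 70}}

```text
time_s: 3.4
tool_pos: [0.6079, -0.1966, 0.0385]
orientation: [0.463, 3.103, -0.003]
wrist_force: [-1.0, 2.3, 6.7]
opening: 0.0127
```

Run:
```python
from h import *
st()
```

```text
t 3.4 pos [ 0.6079 -0.1966  0.0385] xaxis [-0.9564  0.292  -0.0042] yaw 163.02272757536022 z [ 0.0036 -0.0027 -1.    ] F [-1.0099  2.2607  6.6797] op 0.012683670607832882 q [-0.4897  0.448   1.6849 -0.0008  1.0042 -1.7637]
```

Gripped at 12.7 mm. The closing fingers press the lifter lightly down on the tray (6.7 N), so I'll lift gently.

{"fn": "jog_arm", "kwargs": {"motion": [[0,0,0,0,0,-2,-1],[0,0,0,0,0,-5,-1],[0,0,0,0,0,-10,-1],[0,0,0,0,0,-20,-1],[0,0,0,0,0,-40,-1],[0,0,0,0,0,-65,-1],[0,0,0,0,0,-90,-1],[0,0,0,0,0,-115,-1],[0,0,0,0,0,-135,-1],[0,0,0,0,0,-145,-1],[0,0,0,0,0,-145,-1]]}}

```text
time_s: 4.5
tool_pos: [0.6083, -0.1967, 0.1856]
orientation: [0.463, 3.1, -0.005]
wrist_force: [-0.3, -0.8, -0.9]
opening: 0.0128
```

Run:
```python
from h import *
st(); move([.465,.18,.183],181)
snap('side','s2',(220,90,420,190),4)
```

```text
t 4.5 pos [ 0.6083 -0.1967  0.1856] xaxis [-0.9564  0.292  -0.0078] yaw 163.02452753378907 z [ 0.0068 -0.0044 -1.    ] F [-0.2576 -0.8269 -0.9292] op 0.012837265058990851 q [-0.4895  0.258   1.6285 -0.0007  1.2469 -1.7638]
rows: turn [-0.0034  0.0074 -0.3137] shift [247.0065 318.4169   0.0052] | rows needed 8.059815321977666
```

View pics/s2.png

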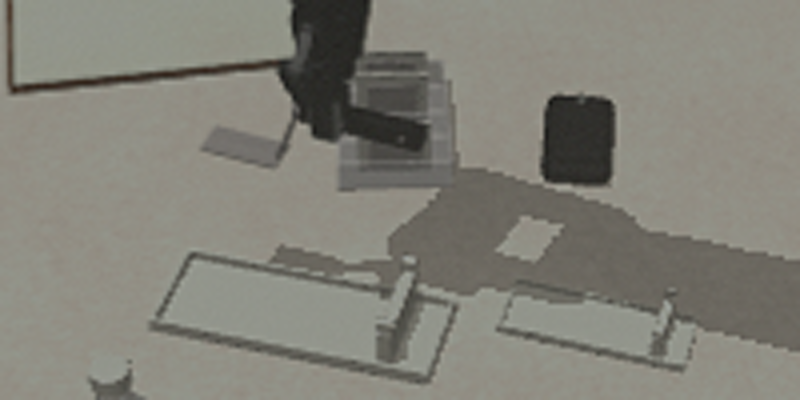

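The side crop shows the lifter lifted clear and level, with the blade at (240,147) and the handle at (390,125). The large tray is empty and undisturbed. Moving to the stage, pulling back first to stay clear of the bottle.

{"fn": "jog_arm", "kwargs": {"motion": [[0,0,0,35,0,0,-1],[0,0,0,75,15,0,-1],[0,0,-0.06,110,45,0,-1],[-0.003,0.002,-0.12,140,80,0,-1],[-0.003,0.003,-0.18,165,120,0,-1],[-0.003,0.003,-0.24,190,160,0,-1],[-0.003,0.003,-0.3,210,200,0,-1],[-0.003,0.003,-0.314,230,240,0,-1],[-0.003,0.003,-0.314,240,280,0,-1],[-0.003,0.003,-0.314,247,310,0,-1],[-0.003,0.003,-0.314,247,318,0,-1],[-0.003,0.003,-0.314,247,318,0,-1]]}}

```text
time_s: 5.75
tool_pos: [0.4634, 0.1804, 0.1808]
orientation: [0.031, -3.141, 0.001]
wrist_force: [-0.8, 0.6, -0.4]
opening: 0.0126
```

Run:
```python
from h import *
st(); move([.463,.18,.095],181)
snap('side','s3');snap('top','t3')
a=cv2.imread('pics/s3_raw.png')[215:315,220:353];b=cv2.imread('pics/t3_raw.png')[130:230,210:343]
f=lambda x:cv2.convertScaleAbs(cv2.resize(x,(400,300),interpolation=cv2.INTER_CUBIC),alpha=1.3)
save(np.hstack([f(a),f(b)]),'m3')
# tray from s2 crop
w=px2w('side',(np.array([(192,254),(459,306),(430,381),(150,325)],float)+.5)/4-.5+[220,90],.012)[:,:2]
print(w,w.mean(0))
```

```text
t 5.75 pos [0.4634 0.1804 0.1808] xaxis [-0.9998 -0.0196  0.0005] yaw -178.87521396928423 z [-0.0005 -0.0003 -1.    ] F [-0.8142  0.5522 -0.3787] op 0.01259634527114084 q [ 0.143  -0.0643  1.9854 -0.0003  1.221  -1.4473]
rows: turn [-0.0003 -0.0005  0.0022] shift [ 0.4029 -0.3944 85.8368] | rows needed 1.7167740242146663
[[ 0.731  -0.2551]
 [ 0.5095 -0.2003]
 [ 0.531  -0.116 ]
 [ 0.7545 -0.17  ]] [ 0.6315 -0.1853]
```

View pics/m3.png

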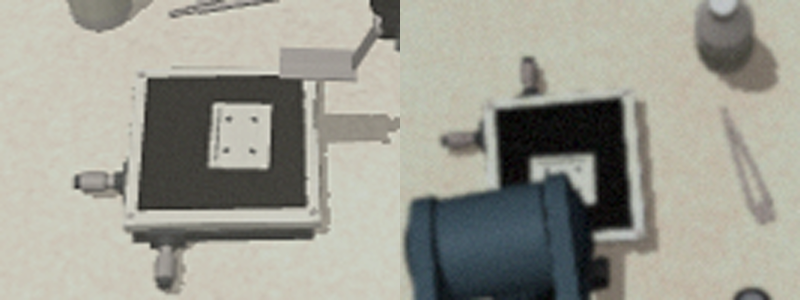

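{"fn": "jog_arm", "kwargs": {"motion": [[0,-0.001,0,0,0,20,-1],[0,-0.002,0,0,0,45,-1],[0,-0.002,0,0,0,70,-1],[0,-0.002,0,0,0,85,-1],[0,-0.002,0,0,0,95,-1],[0,-0.002,0,0,0,100,-1],[0,-0.002,0,0,0,101,-1],[0,-0.002,0,0,0,101,-1],[0,-0.002,0,0,0,101,-1]]}}

```text
time_s: 6.75
tool_pos: [0.4645, 0.1791, 0.0811]
orientation: [-0.027, 3.138, -0.0]
wrist_force: [0.4, 0.6, -1.2]
opening: 0.0129
```

Run:
```python
from h import *
st(); print(telemetry.sense()['ft_torque'])
snap('side','s4',(255,215,375,305),6)
f=lambda p:(w2px('side',p)-[255,215]+.5)*6
s=telemetry.sense();p=s['tool_pos']; h=.0345
B=lambda x,y,z:[p[0]+x*.9998-y*.019,p[1]+y+x*.019,p[2]-h+z]
print(f([B(.098,.015,.002),B(.098,-.015,.002),B(.038,.015,.002),B(.038,-.015,.002)]))
```

```text
t 6.75 pos [0.4645 0.1791 0.0811] xaxis [-0.9998 -0.017  -0.0038] yaw -179.02781273631007 z [ 0.0038 -0.0001 -1.    ] F [ 0.4097  0.6001 -1.1783] op 0.012877507987409716 q [ 0.1402  0.0854  2.0415 -0.0008  1.011  -1.4472]
[ 0.0061 -0.0015 -0.0081]
[[346.9575 297.7709]
 [348.7993 237.847 ]
 [490.7942 299.8336]
 [489.8674 239.8086]]
```

View pics/s4.png

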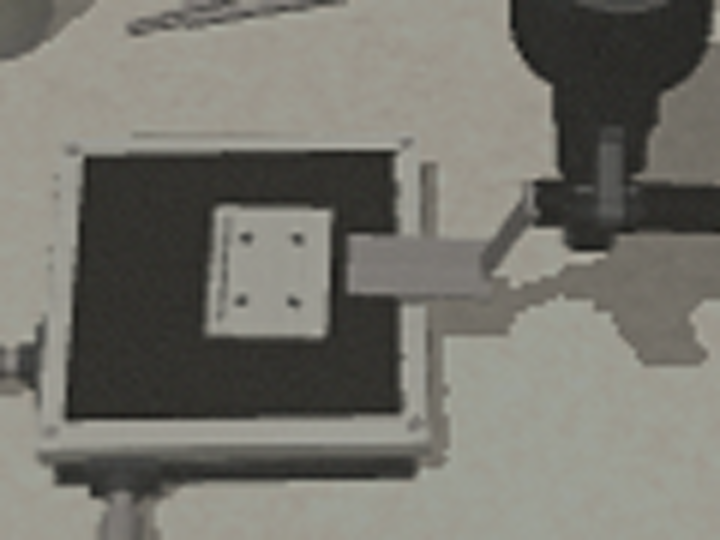

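The side crop shows the blade tip edge at (347,237)–(347,292), within about 1 px of the prediction. The carrier's near edge is at (333,209)–(329,337), just ahead of the tip.

Run:
```python
from h import *
g=lambda p,z:px2w('side',(np.array(p,float)+.5)/6-.5+[255,215],z)
print(g([(333,209),(329,337),(214,206),(206,335)],.0445))
print(g([(347,237),(347,292)],.0486))
print(g([(397,151),(401,411),(86,157),(65,415)],.038))
```

```text
[[0.5701 0.1488 0.0445]
 [0.5686 0.2129 0.0445]
 [0.6215 0.149  0.0445]
 [0.6196 0.2138 0.0445]]
[[0.5632 0.1659 0.0486]
 [0.562  0.1934 0.0486]]
[[0.5436 0.1121 0.038 ]
 [0.5378 0.2428 0.038 ]
 [0.681  0.1202 0.038 ]
 [0.6745 0.2494 0.038 ]]
```

{"fn": "jog_arm", "kwargs": {"motion": [[0,0,0,0,0,3,-1],[0,0,0,0,0,5,-1],[0,0,0,0,0,6,-1],[0,0,0,0,0,6.5,-1],[0,0,0,0,0,6.5,-1]]}}

```text
time_s: 7.3
tool_pos: [0.4643, 0.1791, 0.0744]
orientation: [-0.027, 3.138, -0.0]
wrist_force: [-0.2, -0.1, -0.8]
opening: 0.0126
```

{"fn": "jog_arm", "kwargs": {"motion": [[0,0,0,0,0,0.8,-1],[0,0,0,0,0,0.8,-1],[0,0,0,0,0,0.8,-1]]}}

```text
time_s: 7.6
tool_pos: [0.4643, 0.1791, 0.0736]
orientation: [-0.027, 3.138, -0.0]
wrist_force: [0.2, -0.0, -1.6]
opening: 0.0122
```

{"fn": "jog_arm", "kwargs": {"motion": [[0,0,0,0,0,0.7,-1],[0,0,0,0,0,0.7,-1],[0,0,0,0,0,0.7,-1]]}}

```text
time_s: 7.9
tool_pos: [0.4643, 0.1791, 0.0729]
orientation: [-0.027, 3.138, -0.0]
wrist_force: [-0.3, -0.3, -1.0]
opening: 0.0125
```

{"fn": "jog_arm", "kwargs": {"motion": [[0,0,0,0,0,0.5,-1],[0,0,0,0,0,0.5,-1],[0,0,0,0,0,0.5,-1]]}}

```text
time_s: 8.2
tool_pos: [0.4643, 0.1791, 0.0724]
orientation: [-0.027, 3.138, -0.0]
wrist_force: [-0.6, -0.6, -1.2]
opening: 0.0125
```

Run:
```python
from h import *
st(); print(telemetry.sense()['ft_torque'])
```

```text
t 8.2 pos [0.4643 0.1791 0.0724] xaxis [-0.9998 -0.0171 -0.0033] yaw -179.019345985751 z [ 0.0033 -0.0002 -1.    ] F [-0.5555 -0.5889 -1.2461] op 0.012462291040325799 q [ 0.1403  0.1011  2.044  -0.0008  0.9932 -1.4471]
[0.0019 0.0202 0.024 ]
```

{"fn": "jog_arm", "kwargs": {"motion": [[0,0,0,0,0,0.5,-1],[0,0,0,0,0,0.5,-1],[0,0,0,0,0,0.5,-1]]}}

```text
time_s: 8.5
tool_pos: [0.4644, 0.1791, 0.0719]
orientation: [-0.027, 3.138, -0.0]
wrist_force: [0.0, 0.9, -0.4]
opening: 0.0128
```

{"fn": "jog_arm", "kwargs": {"motion": [[0,0,0,0,0,0.4,-1],[0,0,0,0,0,0.4,-1],[0,0,0,0,0,0.4,-1]]}}

```text
time_s: 8.8
tool_pos: [0.4643, 0.1792, 0.0716]
orientation: [-0.027, 3.138, -0.0]
wrist_force: [-1.8, 0.7, 1.2]
opening: 0.0125
```

Run:
```python
from h import *
st(); print(telemetry.sense()['ft_torque'])
```

```text
t 8.8 pos [0.4643 0.1792 0.0716] xaxis [-0.9998 -0.0172 -0.0033] yaw -179.01478624977227 z [ 0.0033 -0.0002 -1.    ] F [-1.7738  0.7073  1.2063] op 0.012540682618198929 q [ 0.1404  0.1025  2.0442 -0.0008  0.9917 -1.4471]
[0.0289 0.1871 0.0007]
```

The tip touches at TCP z≈0.0717 m, with about 2 N and a matching moment. I'll ease off 0.2 mm and slide in 13 mm.

{"fn": "jog_arm", "kwargs": {"motion": [[0,0,0,0,0,-0.2,-1],[0,0,0,-1.5,0,-0.2,-1],[0,0,0,-3,0,-0.2,-1],[0,0,0,-4.5,0,-0.2,-1],[0,0,0,-6,0,-0.2,-1],[0,0,0,-7,0,-0.2,-1],[0,0,0,-8,0,-0.2,-1],[0,0,0,-8,0,-0.2,-1],[0,0,0,-8,0,-0.2,-1]]}}

```text
time_s: 9.7
tool_pos: [0.4724, 0.1793, 0.0719]
orientation: [-0.027, 3.138, -0.0]
wrist_force: [-2.0, -0.2, 2.0]
opening: 0.0126
```

Run:
```python
from h import *
st(); print(telemetry.sense()['ft_torque'])
```

```text
t 9.7 pos [0.4724 0.1793 0.0719] xaxis [-0.9998 -0.0172 -0.0035] yaw -179.01190250909698 z [ 0.0035 -0.0002 -1.    ] F [-2.0429 -0.2301  2.0279] op 0.012631439252011411 q [ 0.1384  0.119   2.0253 -0.0008  0.9938 -1.4492]
[-0.0636  0.243  -0.0441]
```

{"fn": "jog_arm", "kwargs": {"motion": [[0,0,0,0,0,-0.3,-1],[0,0,0,0,0,-0.3,-1],[0,0,0,0,0,-0.3,-1]]}}

```text
time_s: 10.0
tool_pos: [0.4724, 0.1793, 0.0721]
orientation: [-0.027, 3.138, -0.0]
wrist_force: [-0.1, 0.2, 0.3]
opening: 0.0126
```

Run:
```python
from h import *
st(); print(telemetry.sense()['ft_torque'])
snap('side','s5',(285,230,345,275),12)
```

```text
t 10.0 pos [0.4724 0.1793 0.0721] xaxis [-0.9998 -0.0172 -0.0037] yaw -179.01354054031165 z [ 0.0037 -0.0001 -1.    ] F [-0.1136  0.179   0.3066] op 0.012558350456075403 q [ 0.1384  0.1186  2.0253 -0.0008  0.994  -1.4492]
[-0.0197  0.0758 -0.0262]
```

View pics/s5.png

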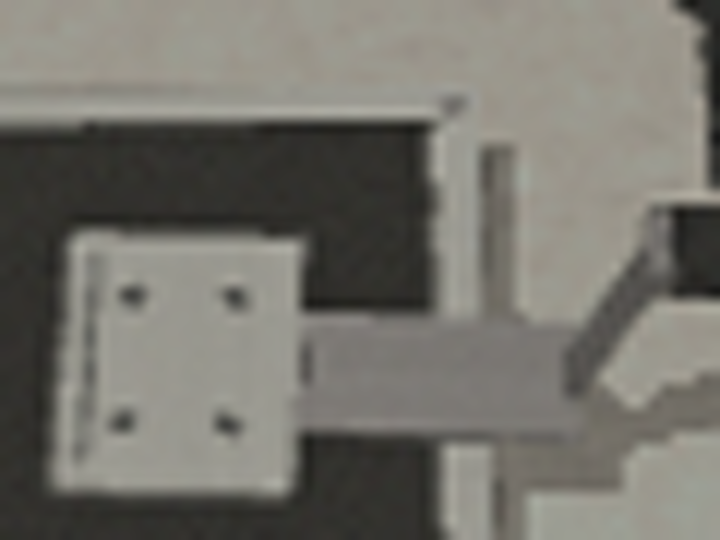

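The side crop shows the blade tip edge at about (305,370), right at the carrier's near edge ((303,238)–(295,494)). The carrier hasn't moved and contact is light. Sliding on in small steps.

{"fn": "jog_arm", "kwargs": {"motion": [[0,0,0,-1,0,-0.1,-1],[0,0,0,-2,0,-0.1,-1],[0,0,0,-3,0,-0.1,-1],[0,0,0,-3,0,-0.1,-1]]}}

```text
time_s: 10.45
tool_pos: [0.4756, 0.1793, 0.0722]
orientation: [-0.027, 3.138, -0.0]
wrist_force: [-2.7, 0.2, 1.4]
opening: 0.0126
```

Run:
```python
from h import *
st(); print(telemetry.sense()['ft_torque'])
```

```text
t 10.45 pos [0.4756 0.1793 0.0722] xaxis [-0.9998 -0.0172 -0.0039] yaw -179.01713035112024 z [ 0.0039 -0.0001 -1.    ] F [-2.671   0.1641  1.4184] op 0.012578280217954565 q [ 0.1376  0.125   2.0179 -0.0008  0.9949 -1.4499]
[-0.0228  0.3351  0.0305]
```

{"fn": "jog_arm", "kwargs": {"motion": [[0,0,0,0,0,-0.4,-1],[0,0,0,0,0,-0.4,-1],[0,0,0,0,0,-0.4,-1]]}}

```text
time_s: 10.75
tool_pos: [0.4757, 0.1793, 0.0725]
orientation: [-0.027, 3.137, -0.0]
wrist_force: [0.6, 0.4, -1.0]
opening: 0.013
```

{"fn": "jog_arm", "kwargs": {"motion": [[0,0,0,-0.7,0,0,-1],[0,0,0,-1.5,0,0,-1],[0,0,0,-1.5,0,0,-1],[0,0,0,-1.5,0,0,-1]]}}

```text
time_s: 11.15
tool_pos: [0.4773, 0.1793, 0.0725]
orientation: [-0.027, 3.137, -0.0]
wrist_force: [-0.6, -0.4, -1.8]
opening: 0.0132
```

Run:
```python
from h import *
st(); print(telemetry.sense()['ft_torque'])
snap('side','s6',(285,230,345,275),12)
```

```text
t 11.15 pos [0.4773 0.1793 0.0725] xaxis [-0.9998 -0.0171 -0.0045] yaw -179.01794272504466 z [ 0.0045 -0.0001 -1.    ] F [-0.6108 -0.364  -1.7726] op 0.013216205213392089 q [ 0.1371  0.1277  2.0142 -0.0009  0.9953 -1.4503]
[ 0.0088  0.0949 -0.0193]
```

View pics/s6.png

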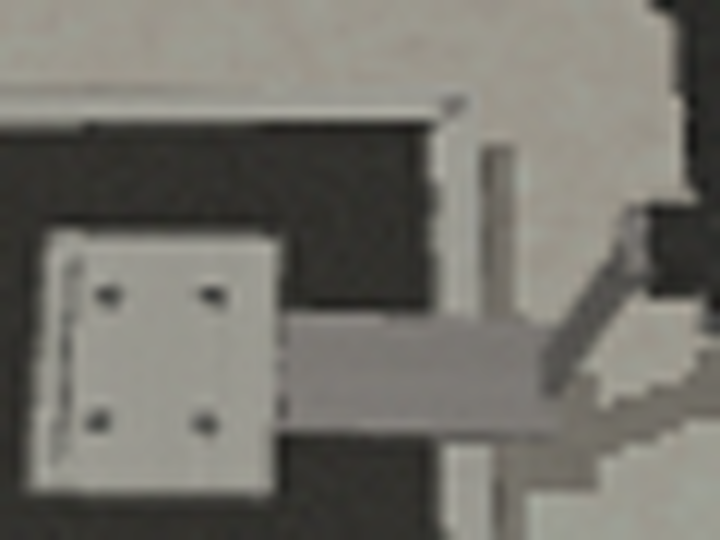

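The near edge shifted from about 303 to 282 px, roughly 4 mm. So the blade front is pressing on the plate edge instead of going under, and the tip must be too high. I'll back off now and check the lifter's tilt in the grip.

{"fn": "jog_arm", "kwargs": {"motion": [[0,0,0,3,0,0,-1],[0,0,0,7,0,0,-1],[0,0,0,10,0,0,-1],[0,0,0,10,0,-6,-1],[0,0,0,10,0,-10,-1],[0,0,0,10,0,-10,-1],[0,0,0,10,0,-10,-1]]}}

```text
time_s: 11.9
tool_pos: [0.4676, 0.1792, 0.0829]
orientation: [-0.027, 3.136, -0.0]
wrist_force: [-0.1, 0.2, -1.2]
opening: 0.0126
```

```bash
cat > wf.py <<'E'
from h import *
def lifter_pts(P,A,off=(0,0,0)):
    X=-A[:,0];Y=A[:,1]*-1 if False else np.cross(-A[:,2],-A[:,0]);Z=np.cross(X,Y)
    f=lambda x,y,z:P+X*x+Y*y+Z*(z-.0345)   # z from blade underside
    box=lambda x0,x1,w,z0,z1:[[f(x,y,z) for x,y in((x0,-w),(x1,-w),(x1,w),(x0,w))] for z in(z0,z1)]
    return [box(.038,.098,.015,.0,.002),box(-.070,.025,.007,.041,.059)]
if __name__=='__main__':
    st(); s=telemetry.sense()
    im=read_camera('side'); cv2.imwrite('pics/s7_raw.png',im)
    x0,y0,sc=285,222,6
    c=cv2.resize(im[y0:y0+80,x0:x0+125],None,fx=sc,fy=sc,interpolation=cv2.INTER_CUBIC)
    o=c.copy()
    for b in lifter_pts(s['tool_pos'],R.from_rotvec(s['orientation']).as_matrix()):
        for q in b[1:]:
            p=(w2px('side',q)-[x0,y0]+.5)*sc; print(p)
            cv2.polylines(o,[np.round(p).astype(int)],True,(0,255,255),1)
    save(o,'s7');
E
python3 wf.py
```

```text
t 11.9 pos [0.4676 0.1792 0.0829] xaxis [-0.9998 -0.0171 -0.0053] yaw -179.02252953943852 z [ 0.0053 -0.     -1.    ] F [-0.0793  0.2358 -1.1716] op 0.012595112929478541 q [ 0.1396  0.0882  2.0345 -0.0009  1.0136 -1.4478]
[[302.0917 194.8553]
 [160.8434 192.2424]
 [158.7037 252.1753]
 [302.7265 254.8925]]
[[574.1516 136.0736]
 [339.0993 131.664 ]
 [339.7549 160.1088]
 [577.0453 164.6196]]
```

View pics/s7.png

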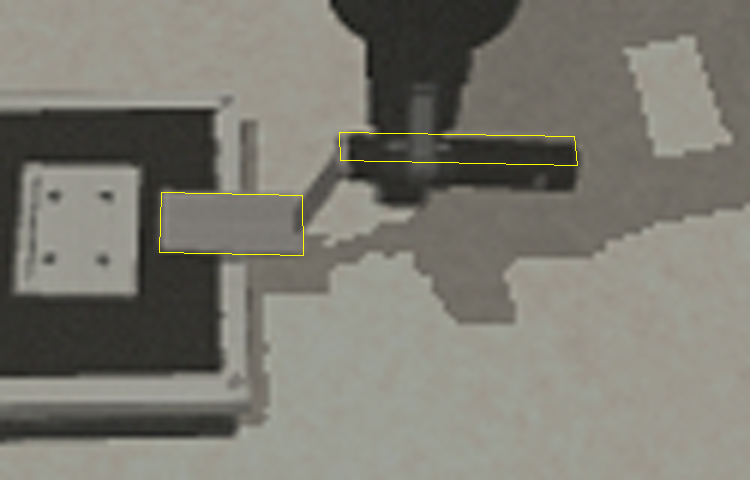

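Run:
```python
from h import *
from wf import lifter_pts
im=cv2.imread('pics/s7_raw.png',0).astype(float); s=telemetry.sense()
b=lifter_pts(s['tool_pos'],R.from_rotvec(s['orientation']).as_matrix())
q=w2px('side',b[0][1]); lo=w2px('side',b[0][0]); print(q,lo[2:])
np.set_printoptions(precision=0,linewidth=200)
print(im[250:270,310:338].astype(int))
hq=w2px('side',b[1][1]); print(hq)
print(im[240:258,340:384:3].astype(int))
```

```text
[[334.932  254.0226]
 [311.3953 253.5949]
 [311.0411 263.5833]
 [335.0401 264.0284]] [[311.0484 264.0254]
 [335.0133 264.4702]]
[[ 46  46  48  49  49  49  48  50  48  47  69 136 154 153 150  96 110 118 154 150 149 149 151 154 152 150 152 152]
 [ 48  48  50  47  48  48  47  48  46  46  56 109 157 154 147  95 108 117 151 148 148 149 152 152 152 152 155 149]
 [ 46  43  49  44  46  48  46  48  44  43  54 106 154 151 145  98 109 119 154 148 149 151 152 150 151 154 151  98]
 [ 44  55  82  77  55  56  57  58  56  58  61 105 156 154 148 107 109 120 158 155 155 155 153 151 155 150 116  82]
 [ 48  72 129 126 123 124 123 124 122 124 122 121 123 122 121 119 121 119 131 128 130 129 129 131 140 126  82  85]
 [ 43  70 128 123 124 124 121 122 124 123 122 122 123 120 122 122 121 122 120 121 119 121 120 122 120  91  85  84]
 [ 47  70 126 123 121 121 119 121 121 120 119 119 118 119 121 119 118 117 119 120 120 119 120 119 100  84  86  83]
 [ 44  71 125 120 121 118 120 120 120 121 120 120 119 120 119 119 119 119 120 116 120 118 118 115  82  82  84 109]
 [ 49  78 129 124 122 122 121 120 121 121 121 119 12
[... 1816 characters left out ...]
4 111]
 [132  39  48  44  53  89  51  46  43  46  45  46  46  44 113]
 [102  42  49  49  57  76  52  43  47  46  42  46  47  43 114]
 [ 82  64  45  53  59  87  56  49  46  49  47  47  45  47 115]
 [ 84  74  44  52  54  71  52  46  45  42  45  46  47  45 113]
 [ 80  47  40  44  50  61  47  42  42  44  43  44  48  44 111]
 [ 86 122  88  44  43  51  43  40  39  42  42  48  46  42 109]
 [109 155 154  45  45  55  67 113  86  88  66  65  48  53 110]
 [138 151 152  48  44  59 112 110 111 110 110 112 111 113 110]
 [153 152 150  40  42  66 110 108 112 111 112 113 111 112 110]
 [154 150 157 118  92  81 110 106 110 109 109 109 109 109 108]
 [153 147 155 152 158 107 112 111 108 108 111 107 108 110 109]]
```

The numeric edges show the blade and handle about 2–3° nose-up in the grip, so the tip rode high. I'll pitch the nose down by 0.06 rad so the tip leads, then feel for the pad again.

{"fn": "jog_arm", "kwargs": {"motion": [[0,0.03,0,0,0,0,-1],[0,0.06,0,0,0,0,-1],[0,0.06,0,0,0,0,-1],[0,0.06,0,0,0,2,-1],[0,0.06,0,0,0,3,-1],[0,0.06,0,0,0,3,-1],[0,0.06,0,0,0,3,-1]]}}

```text
time_s: 12.65
tool_pos: [0.4672, 0.1792, 0.0795]
orientation: [0.026, -3.086, 0.001]
wrist_force: [0.5, 0.3, -0.1]
opening: 0.0127
```

Run:
```python
from h import *
st(); print(telemetry.sense()['ft_torque'])
im=read_camera('side');cv2.imwrite('pics/s8_raw.png',im);im=cv2.cvtColor(im,cv2.COLOR_BGR2GRAY)
np.set_printoptions(linewidth=220)
print(im[252:270,303:338].astype(int))
print(im[238:258,340:384:3].astype(int))
```

```text
t 12.65 pos [0.4672 0.1792 0.0795] xaxis [-0.9983 -0.0171  0.0552] yaw -179.01806060677941 z [-0.0552 -0.0011 -0.9985] F [ 0.4635  0.315  -0.1056] op 0.012715269192648952 q [ 0.1359  0.1267  2.0004  0.0072  1.0693 -1.4557]
[-0.0106 -0.0729  0.0059]
[[150 150 153 154 150  87  44  48  47  50  48  48  48  46  48  48  46  56 108 154 152 145  99 110 119 154 148 149 153 152 148 152 152 154 151]
 [152 152 152 154 147  68  45  51  48  49  47  51  48  49  47  46  45  57 108 155 151 146 109 108 119 158 153 154 152 151 151 153 154 152 134]
 [ 90 155 152 153 148  66  44  47  49  46  47  42  46  48  46  47  44  53 106 155 155 148 112 110 119 156 152 154 155 154 153 155 157 150  98]
 [114 153 153 154 147  58  46  50  49  54  81  82  76  56  55  58  57  72 126 149 147 143 115 109 119 149 148 147 147 146 148 149 147 125  80]
 [150 152 153 155 147  55  49  47  49  70 129 126 125 126 127 126 125 124 123 121 124 123 119 121 121 122 121 121 120 121 122 121 118  90  83]
 [150 151 152 154 146  56  45  45  48  67 125 125 122 123 122 123 123 121 123 121 121 120 121 121 122 121 120 121 121 120 120 120  99  8
[... 2284 characters left out ...]
6 111]
 [132  44  51  83  87  81  42  40  46  46  44  45  45  45 114]
 [134  45  50  50  90  46  45  46  46  46  48  45  45  46 113]
 [ 98  46  50  56  80  55  47  47  49  46  45  46  48  46 116]
 [ 80  47  48  58  90  63  51  45  43  45  46  43  47  44 115]
 [ 79  46  46  52  74  52  49  41  47  45  48  47  45  39 111]
 [ 77  41  44  46  60  50  42  42  43  44  41  47  43  43 110]
 [ 82 119  86  43  47  40  69  67  67  65  67  66  66  71 112]
 [ 96 156 153  45  45  70 114 112 111 111 113 113 111 111 113]
 [123 152 155  45  45  76 111 111 114 109 113 114 108 111 111]
 [158 151 154  44  43  72 113 109 112 111 109 110 109 108 110]
 [155 149 156 121 125 110 111 111 108 110 111 108 109 110 109]]
```

The blade is now about 1.2° nose-down (blade and handle slopes agree). Feeling for the pad.

Run:
```python
from h import *
for z in (.038,.041,.044,.047): print(z,px2w('side',[(311.6,265.2)],z), w2px('side',[(.5637,.1947,z)]))
```

```text
0.038 [[0.5642 0.1924 0.038 ]] [[311.752  265.9868]]
0.041 [[0.5641 0.1943 0.041 ]] [[311.7369 265.3324]]
0.044 [[0.5639 0.1963 0.044 ]] [[311.7217 264.6753]]
0.047 [[0.5638 0.1982 0.047 ]] [[311.7065 264.0154]]
```

{"fn": "jog_arm", "kwargs": {"motion": [[0,0,0,0,0,1,-1],[0,0,0,0,0,2,-1],[0,0,0,0,0,2,-1],[0,0,0,0,0,2,-1]]}}

```text
time_s: 13.1
tool_pos: [0.4671, 0.1792, 0.0775]
orientation: [0.027, -3.086, 0.001]
wrist_force: [0.5, 0.0, -0.1]
opening: 0.0128
```

{"fn": "jog_arm", "kwargs": {"motion": [[0,0,0,0,0,1,-1],[0,0,0,0,0,1,-1],[0,0,0,0,0,1,-1]]}}

```text
time_s: 13.4
tool_pos: [0.4672, 0.1792, 0.0767]
orientation: [0.027, -3.087, 0.001]
wrist_force: [0.2, -0.4, -0.6]
opening: 0.0126
```

{"fn": "jog_arm", "kwargs": {"motion": [[0,0,0,0,0,0.6,-1],[0,0,0,0,0,0.6,-1],[0,0,0,0,0,0.6,-1]]}}

```text
time_s: 13.7
tool_pos: [0.4671, 0.1792, 0.0762]
orientation: [0.027, -3.086, 0.001]
wrist_force: [-3.3, 0.2, 3.2]
opening: 0.013
```

{"fn": "jog_arm", "kwargs": {"motion": [[0,0,0,0,0,0.5,-1],[0,0,0,0,0,0.5,-1],[0,0,0,0,0,0.5,-1]]}}

```text
time_s: 14.0
tool_pos: [0.4669, 0.1793, 0.0759]
orientation: [0.027, -3.086, 0.001]
wrist_force: [-5.0, 0.3, 5.2]
opening: 0.0127
```

{"fn": "jog_arm", "kwargs": {"motion": [[0,0,0,0,0,-0.6,-1],[0,0,0,0,0,-0.6,-1],[0,0,0,0,0,-0.6,-1]]}}

```text
time_s: 14.3
tool_pos: [0.4672, 0.1793, 0.0764]
orientation: [0.027, -3.086, 0.001]
wrist_force: [-0.8, -0.2, 0.8]
opening: 0.0122
```

Run:
```python
from h import *
st(); s=telemetry.sense(); print(s['ft_torque'])
A=R.from_rotvec(s['orientation']); print('world +x 10mm in tool', A.inv().apply([9.998,.17,0]))
im=read_camera('side');cv2.imwrite('pics/s9_raw.png',im);im=cv2.cvtColor(im,cv2.COLOR_BGR2GRAY)
np.set_printoptions(linewidth=220)
print(im[250:274:1,284:326].astype(int))
```

```text
t 14.3 pos [0.4672 0.1793 0.0764] xaxis [-0.9983 -0.0172  0.0551] yaw -179.0138101492982 z [-0.0551 -0.001  -0.9985] F [-0.8165 -0.1696  0.8035] op 0.012219720471070053 q [ 0.1361  0.1321  2.0015  0.0074  1.0627 -1.4557]
[-0.0415 -0.0698 -0.0686]
world +x 10mm in tool [-9.9843 -0.0022 -0.5506]
[[ 49  49  47 ... 154 150  94]
 [ 49  52  48 ... 154 148  96]
 [ 47  49  48 ... 152 146  99]
 ...
 [ 49  51  52 ... 151 152 149]
 [ 50  50  48 ... 150 152 150]
 [ 48  49  50 ... 152 153 149]]
```

Run:
```python
from h import *
im=cv2.cvtColor(cv2.imread('pics/s9_raw.png'),cv2.COLOR_BGR2GRAY)
for r_ in (254,259,263,268): print(r_,im[r_,280:318].tolist())
print([im[y,298] for y in range(240,278)])
```

```text
254 [49, 47, 50, 49, 52, 48, 47, 51, 97, 154, 130, 134, 145, 78, 79, 136, 154, 151, 151, 151, 148, 122, 58, 88, 153, 153, 154, 149, 66, 45, 49, 48, 46, 48, 48, 45, 48, 49]
259 [50, 48, 51, 47, 48, 47, 45, 56, 114, 146, 97, 151, 153, 153, 151, 152, 153, 153, 151, 150, 152, 152, 153, 150, 152, 153, 154, 148, 58, 46, 47, 48, 79, 126, 121, 122, 123, 119]
263 [50, 51, 50, 49, 50, 48, 43, 72, 136, 144, 100, 155, 156, 155, 154, 152, 153, 152, 151, 150, 151, 155, 153, 152, 153, 153, 155, 149, 40, 45, 46, 47, 79, 127, 123, 122, 121, 122]
268 [46, 49, 50, 49, 51, 51, 51, 98, 153, 132, 150, 152, 153, 153, 154, 151, 151, 153, 151, 151, 150, 152, 152, 151, 154, 155, 150, 118, 42, 47, 47, 49, 49, 50, 48, 47, 47, 48]
[np.uint8(70), np.uint8(44), np.uint8(51), np.uint8(49), np.uint8(48), np.uint8(51), np.uint8(49), np.uint8(47), np.uint8(41), np.uint8(95), np.uint8(153), np.uint8(151), np.uint8(151), np.uint8(150), np.uint8(151), np.uint8(151), np.uint8(151), np.uint8(151), np.uint8(151), np.uint8(151), np.uint8(150), np.uint8(150), np.uint8(150), np.uint8(151), np.uint8(152), np.uint8(150), np.uint8(151), np.uint8(151), np.uint8(151), np.uint8(153), np.uint8(143), np.uint8(72), np.uint8(48), np.uint8(50), np.uint8(48), np.uint8(50), np.uint8(48), np.uint8(48)]
```

Run:
```python
from h import *
print(px2w('side',[(307.55,261),(287.4,261),(298,249),(298,270.8)],.0445), px2w('side',[(312.1,261)],.040))
```

```text
[[0.5747 0.1845 0.0445]
 [0.6257 0.1863 0.0445]
 [0.6014 0.1486 0.0445]
 [0.5969 0.2141 0.0445]] [[0.5634 0.1811 0.04  ]]
```

{"fn": "jog_arm", "kwargs": {"motion": [[0,0,0,0,0,-0.2,-1],[0,0,0,-2,0,-0.31,-1],[0,0,0,-4,0,-0.42,-1],[0,0,0,-6,0,-0.53,-1],[0,0,0,-8,0,-0.64,-1],[0,0,0,-9,0,-0.7,-1],[0,0,0,-9,0,-0.7,-1],[0,0,0,-9,0,-0.7,-1]]}}

```text
time_s: 15.15
tool_pos: [0.4765, 0.1794, 0.0766]
orientation: [0.027, -3.087, 0.001]
wrist_force: [0.9, 0.1, -0.0]
opening: 0.0129
```

```bash
cat > ck.py <<'E'
from h import *
st(); print(telemetry.sense()['ft_torque'])
im=cv2.cvtColor(read_camera('side'),cv2.COLOR_BGR2GRAY)
for r_ in (252,260,263,268): print(r_,im[r_,282:316].tolist())
E
python3 ck.py
```

```text
t 15.15 pos [0.4765 0.1794 0.0766] xaxis [-0.9984 -0.0172  0.0544] yaw -179.01336704507492 z [-0.0544 -0.001  -0.9985] F [ 0.8818  0.1338 -0.0145] op 0.01287810163187842 q [ 0.1339  0.1507  1.9798  0.0071  1.0651 -1.4577]
[ 0.0652 -0.1195  0.0149]
252 [49, 47, 51, 47, 47, 46, 87, 154, 126, 115, 155, 154, 153, 152, 153, 152, 151, 151, 150, 151, 153, 150, 151, 152, 154, 149, 86, 44, 44, 47, 46, 49, 47, 47]
260 [49, 47, 52, 48, 45, 72, 135, 148, 116, 153, 152, 154, 153, 152, 152, 152, 151, 151, 151, 152, 152, 151, 152, 153, 154, 146, 52, 107, 124, 122, 121, 121, 121, 121]
263 [49, 50, 48, 50, 45, 72, 136, 143, 99, 156, 157, 157, 153, 154, 152, 153, 152, 151, 151, 155, 154, 151, 153, 153, 155, 145, 61, 126, 122, 123, 122, 121, 121, 122]
268 [52, 49, 50, 48, 50, 100, 153, 133, 150, 153, 154, 154, 152, 152, 152, 152, 151, 152, 152, 154, 153, 152, 154, 154, 150, 119, 42, 46, 50, 48, 48, 50, 44, 49]
```

{"fn": "jog_arm", "kwargs": {"motion": [[0,0,0,-1,0,-0.04,-1],[0,0,0,-2,0,-0.1,-1],[0,0,0,-3,0,-0.16,-1],[0,0,0,-4,0,-0.2,-1],[0,0,0,-4,0,-0.2,-1],[0,0,0,-4,0,-0.2,-1]]}}

```text
time_s: 15.8
tool_pos: [0.4806, 0.1795, 0.0766]
orientation: [0.027, -3.087, 0.001]
wrist_force: [-0.1, 0.0, -0.4]
opening: 0.0129
```

```bash
python3 ck.py
```

```text
t 15.8 pos [0.4806 0.1795 0.0766] xaxis [-0.9984 -0.0171  0.0541] yaw -179.016345203336 z [-0.0541 -0.001  -0.9985] F [-0.1313  0.0479 -0.385 ] op 0.012907245120876295 q [ 0.133   0.1591  1.9703  0.007   1.066  -1.4586]
[-0.0155 -0.0596 -0.0372]
252 [47, 49, 50, 50, 49, 44, 87, 154, 125, 114, 153, 154, 155, 152, 152, 152, 151, 149, 151, 153, 152, 151, 151, 154, 154, 149, 87, 41, 51, 48, 47, 49, 48, 50]
260 [46, 48, 48, 49, 46, 72, 136, 147, 115, 153, 154, 154, 153, 151, 152, 152, 151, 150, 151, 151, 153, 149, 151, 152, 153, 147, 109, 121, 123, 122, 121, 121, 121, 120]
263 [44, 51, 51, 48, 46, 72, 135, 144, 99, 156, 156, 155, 153, 153, 152, 153, 150, 150, 152, 155, 154, 153, 152, 153, 152, 149, 121, 122, 123, 123, 124, 123, 123, 122]
268 [47, 51, 51, 46, 49, 100, 153, 132, 152, 152, 154, 153, 152, 151, 152, 153, 150, 151, 151, 152, 152, 152, 153, 154, 151, 119, 42, 49, 51, 49, 48, 51, 45, 46]
```

The carrier hasn't moved, and the tip is starting under the edge with no force. Continuing.

{"fn": "jog_arm", "kwargs": {"motion": [[0,0,0,-1,0,-0.05,-1],[0,0,0,-2,0,-0.11,-1],[0,0,0,-3,0,-0.16,-1],[0,0,0,-3,0,-0.16,-1],[0,0,0,-3,0,-0.16,-1]]}}

```text
time_s: 16.35
tool_pos: [0.4837, 0.1795, 0.0766]
orientation: [0.026, -3.088, 0.001]
wrist_force: [0.3, -0.2, -1.3]
opening: 0.0125
```

```bash
python3 ck.py
```

```text
t 16.35 pos [0.4837 0.1795 0.0766] xaxis [-0.9984 -0.0171  0.0538] yaw -179.0186640354655 z [-0.0537 -0.0011 -0.9986] F [ 0.2933 -0.176  -1.2543] op 0.012507479890037568 q [ 0.1322  0.1654  1.963   0.0069  1.0666 -1.4592]
[ 0.005  -0.0743  0.0455]
252 [50, 46, 49, 48, 48, 43, 86, 155, 126, 116, 152, 156, 154, 153, 152, 152, 150, 151, 151, 152, 152, 152, 149, 153, 154, 149, 87, 46, 48, 47, 47, 48, 44, 47]
260 [48, 48, 49, 48, 44, 70, 136, 148, 115, 152, 153, 153, 151, 153, 152, 151, 151, 152, 151, 152, 153, 150, 151, 153, 153, 147, 109, 121, 121, 122, 120, 121, 120, 119]
263 [50, 50, 51, 48, 43, 73, 135, 143, 98, 154, 156, 156, 154, 153, 152, 153, 150, 151, 152, 154, 153, 152, 151, 153, 153, 150, 120, 124, 122, 121, 123, 123, 122, 121]
268 [49, 47, 49, 48, 51, 98, 153, 134, 150, 152, 154, 152, 154, 152, 153, 152, 151, 152, 151, 153, 151, 152, 153, 154, 151, 118, 44, 47, 51, 51, 50, 47, 49, 52]
```

The blade is about 5 mm under and the carrier is still where it was. I'll go 1.5 mm farther, then compute the tipping arc.

{"fn": "jog_arm", "kwargs": {"motion": [[0,0,0,-0.8,0,-0.04,-1],[0,0,0,-1.5,0,-0.08,-1],[0,0,0,-1.5,0,-0.08,-1]]}}

```text
time_s: 16.7
tool_pos: [0.4853, 0.1795, 0.0766]
orientation: [0.026, -3.088, 0.001]
wrist_force: [0.1, -0.2, -0.3]
opening: 0.0129
```

```bash
python3 ck.py
python3 - <<'E'
import numpy as np
np.set_printoptions(suppress=True,precision=1)
u=43.5
def tip(t):
    t=np.radians(t)
    if t<np.radians(18.43):
        return 35-0.5+0.0 and (-9-((u-9)*np.cos(t)-3*np.sin(t))+u, (u-9)*np.sin(t)+3*np.cos(t)-2)
    return (.5-u*np.cos(t)+u, u*np.sin(t)-2)
for t in [0,3,6,9,12,15,18,21,25,29,33,37,41,45,49,53,57,61,65,69,73,77,81,85,89,92]:
    dx,dz=tip(t); print(t,round(dx,1),round(dz,1),'| tool', round(-.9985*dx+.0538*dz,1), round(-.0537*dx-.9986*dz,1))
E
```

```text
t 16.7 pos [0.4853 0.1795 0.0766] xaxis [-0.9984 -0.0171  0.0536] yaw -179.0173056116951 z [-0.0536 -0.001  -0.9986] F [ 0.1211 -0.2229 -0.3404] op 0.01285414251487766 q [ 0.1319  0.1686  1.9593  0.0069  1.067  -1.4596]
[-0.0112 -0.055  -0.0448]
252 [48, 50, 48, 50, 50, 42, 90, 154, 125, 116, 155, 155, 155, 152, 151, 152, 150, 151, 150, 152, 154, 151, 151, 152, 155, 150, 88, 43, 48, 49, 47, 47, 46, 48]
260 [50, 50, 48, 48, 45, 74, 134, 146, 116, 152, 153, 154, 151, 153, 151, 153, 151, 151, 150, 152, 152, 149, 152, 151, 154, 146, 108, 121, 122, 122, 122, 120, 122, 120]
263 [46, 48, 48, 48, 42, 74, 135, 144, 98, 155, 155, 155, 153, 153, 153, 152, 151, 150, 153, 154, 155, 151, 153, 153, 153, 150, 121, 122, 123, 122, 123, 123, 124, 122]
268 [47, 50, 49, 48, 49, 100, 153, 133, 151, 153, 155, 153, 152, 153, 151, 153, 150, 152, 152, 152, 153, 153, 154, 155, 152, 120, 40, 51, 49, 50, 47, 49, 49, 50]
0 0.0 1.0 | tool 0.1 -1.0
3 0.2 2.8 | tool -0.1 -2.8
6 0.5 4.6 | tool -0.3 -4.6
9 0.9 6.4 | tool -0.6 -6.4
12 1.4 8.1 | tool -0.9 -8.2
15 2.0 9.8 | tool -1.4 -9.9
18 2.6 11.5 | tool -2.0 -11.6
21 3.4 13.6 | tool -2.7 -13.8
25 4.6 16.4 | tool -3.7 -16.6
29 6.0 19.1 | tool -4.9 -19.4
33 7.5 21.7 | tool -6.3 -22.1
37 9.3 24.2 | tool -7.9 -24.6
41 11.2 26.5 | tool -9.7 -27.1
45 13.2 28.8 | tool -11.7 -29.4
49 15.5 30.8 | tool -13.8 -31.6
53 17.8 32.7 | tool -16.0 -33.7
57 20.3 34.5 | tool -18.4 -35.5
61 22.9 36.0 | tool -20.9 -37.2
65 25.6 37.4 | tool -23.6 -38.7
69 28.4 38.6 | tool -26.3 -40.1
73 31.3 39.6 | tool -29.1 -41.2
77 34.2 40.4 | tool -32.0 -42.2
81 37.2 41.0 | tool -34.9 -42.9
85 40.2 41.3 | tool -37.9 -43.4
89 43.2 41.5 | tool -40.9 -43.8
92 45.5 41.5 | tool -43.2 -43.9
```

{"fn": "jog_arm", "kwargs": {"motion": [[0,0,0,0,0,-1,-1],[0,0,0,-0.1,0,-2,-1],[0,0,0,-0.2,0,-3.5,-1],[0,0,0,-0.4,0,-5,-1],[0,0,0,-0.6,0,-6.5,-1],[0,0,0,-0.9,0,-8.2,-1],[0,0,0,-1.4,0,-9.9,-1],[0,0,0,-2,0,-11.6,-1],[0,0,0,-2.7,0,-13.8,-1],[0,0,0,-3.7,0,-16.6,-1],[0,0,0,-3.7,0,-16.6,-1]]}}

```text
time_s: 17.85
tool_pos: [0.4903, 0.1796, 0.0935]
orientation: [0.027, -3.089, 0.001]
wrist_force: [-1.0, -0.5, -1.7]
opening: 0.0125
```

Run:
```python
from h import *
st(); snap('side','s10',(275,230,345,282),10)
```

```text
t 17.85 pos [0.4903 0.1796 0.0935] xaxis [-0.9985 -0.0172  0.0527] yaw -179.01543432503178 z [-0.0527 -0.0009 -0.9986] F [-1.0444 -0.5285 -1.6713] op 0.0125122315690996 q [ 0.1308  0.1507  1.9426  0.0067  1.1007 -1.4603]
```

View pics/s10.png

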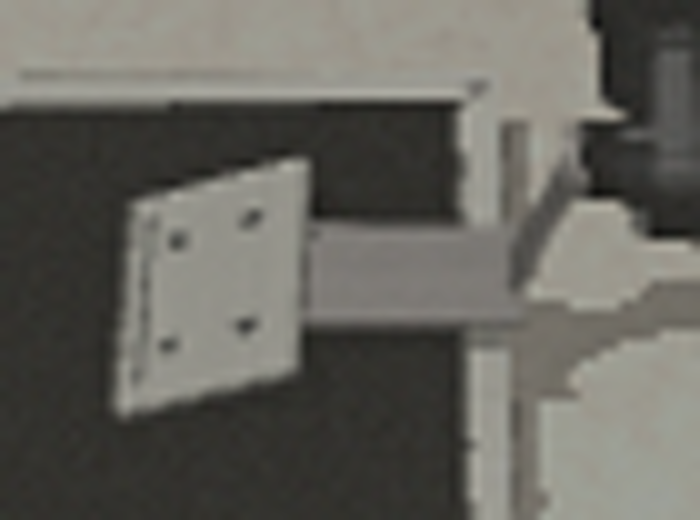

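The side crop shows the carrier tipped about 25° on its far edge at (120,310), resting on the blade tip at (305,270). Its far edge hasn't slid. Continuing the arc.

{"fn": "jog_arm", "kwargs": {"motion": [[0,0,0,-1.2,0,-2.8,-1],[0,0,0,-2.6,0,-5.5,-1],[0,0,0,-4.2,0,-8,-1],[0,0,0,-6,0,-10.5,-1],[0,0,0,-8,0,-12.8,-1],[0,0,0,-10.1,0,-15,-1],[0,0,0,-12.3,0,-17.1,-1],[0,0,0,-14.7,0,-18.9,-1],[0,0,0,-17.2,0,-20.6,-1],[0,0,0,-19.9,0,-22.1,-1],[0,0,0,-21.3,0,-22.8,-1],[0,0,0,-22.6,0,-23.5,-1]]}}

```text
time_s: 19.1
tool_pos: [0.5141, 0.1801, 0.1155]
orientation: [0.026, -3.088, 0.001]
wrist_force: [0.1, -0.2, -0.7]
opening: 0.0127
```

```bash
cat > ck2.py <<'E'
from h import *
import sys
st(); im=read_camera('side'); cv2.imwrite('pics/%s_raw.png'%sys.argv[1],im); im=cv2.cvtColor(im,cv2.COLOR_BGR2GRAY)
print('\n'.join(''.join('.:-=+*%@'[min(7,v//22)] for v in im[y,262:330]) for y in range(228,276)))
E
python3 ck2.py s11
```

```text
t 19.1 pos [0.5141 0.1801 0.1155] xaxis [-0.9984 -0.0171  0.0531] yaw -179.01712293603157 z [-0.0531 -0.0009 -0.9986] F [ 0.1274 -0.1888 -0.7248] op 0.012655944227879428 q [ 0.1259  0.1672  1.8766  0.0063  1.1505 -1.4648]
%%%%%@@@@@@@@%%%%%%%%@@@%%%%%%%@%@@@%%%%@%%%%%%%%%%%%%%%@@%%%%=::---
%%%%%%@%%@@@%%%%%%%@@@%%%%%@%%%%%@%%%%%%%%%%%%%%%%%%%%%%@%%%%%*::---
%%%%%%%%%%%%@@%@@@@@@@@%%%@%%%%%@%%%%%%%%%%%%%%%@@%%%%%%%%%%%%*::::-
%%@%%%%%%%%%@@@%%%%%%%%%@%%%%@%@%@%%%@%@%%%@%%%%%@%%%%%%%%%%%%*::::-
%%%%%%%%%%%%%%%@%%%%@%%%%%%%@@@%%%%%%%%%%@%@%%%%%@%%%%%%%%%%%%%::---
%%%%%%@%@%%%%%@@@@%%%%%@@@@@@@%%@%%%%%@@@@%@@%%%%%%%%@%%%%%%%@%::-:-
%%@@@@@@@@%%%@@@@%%@@@@@%@@@%%%%%%%%%@@@@%%%@%%%%%@@%%%%%%%%%%%=:::-
%%@@@@@@@@%%%%@@@@%%%%%@@%@%%%%%%%%%%@%%%%%%%%%%%%@%%%%%%%%%@@@@@-:-
%%@@@@@@@%%@%%%@@@@@%@@@@@@%%@%%%%%%%@%@@%%%%@%@%%%%%%%%%%%%*+-==--=
%@@@@@%%%@%@@@%****%%%%%%%%%%%%%%%%%%%%%%%%%%@@%%%%%%@@@@@%%+-::-+==
%@@%%%@@@@@@%@@%%%@%%%%%%%%%%%%%%%%%@%%%%%%%@%%%%%@%%@@%@%%%*+:-----
%%%%**%@@@@%%@%@@@@@@@@@@@@@@@@@@@@@@@@@@@@@@@@@@@@@@@@@@@@%*-:-----
%@@%**%*%***%*++++++++++++++++-+%+=========-------
[... 1733 characters left out ...]
-+@%%%+**@
@%%@%:------------------=+++=:----:------------------------=@%%%**@@
%@%@%:------------------=+++--:----------------------------+@%%%***@
*@@@%:------------------+++-:--:--:------------------------+@%%%+**@
+@@%*:------------------++=---:----------------------------=@%%%***@
+@@%*:------------------++---------------------------------+@%%%+**@
+@@%*:------------------+=---------------------------------=@%%%++*@
*@@%+------------------------------------------------------+@%%%+**@
%@%%=------------------------------------------------------=@%@%+**@
%@@%+-------------------------------------------------------*@%%+**@
%@@%-------------------------------------------------------=@%%%++*@
```

It's at about 67°, still resting on its far edge. Slowly on past vertical.

{"fn": "jog_arm", "kwargs": {"motion": [[0,0,0,-1.4,0,-0.6,-1],[0,0,0,-2.8,0,-1.1,-1],[0,0,0,-4.3,0,-1.6,-1],[0,0,0,-5.7,0,-2.1,-1],[0,0,0,-7.2,0,-2.5,-1],[0,0,0,-8.6,0,-2.8,-1],[0,0,0,-10.1,0,-3.1,-1],[0,0,0,-11.6,0,-3.3,-1],[0,0,0,-13.1,0,-3.5,-1],[0,0,0,-14.6,0,-3.7,-1],[0,0,0,-15.6,0,-3.7,-1],[0,0,0,-16.6,0,-3.8,-1]]}}

```text
time_s: 20.35
tool_pos: [0.5311, 0.1803, 0.1185]
orientation: [0.026, -3.089, 0.001]
wrist_force: [-0.1, 0.1, -1.7]
opening: 0.0127
```

{"fn": "jog_arm", "kwargs": {"motion": [[0,0,0,-0.8,0,0,-1],[0,0,0,-1.6,0,-0.1,-1],[0,0,0,-2.4,0,-0.1,-1],[0,0,0,-3.2,0,-0.2,-1],[0,0,0,-3.2,0,-0.2,-1]]}}

```text
time_s: 20.85
tool_pos: [0.5344, 0.1804, 0.1186]
orientation: [0.026, -3.089, 0.001]
wrist_force: [-0.0, 1.0, -1.2]
opening: 0.0126
```

```bash
python3 ck2.py s12
```

```text
t 20.85 pos [0.5344 0.1804 0.1186] xaxis [-0.9985 -0.0171  0.0527] yaw -179.02144110785613 z [-0.0527 -0.0009 -0.9986] F [-0.0417  0.9503 -1.2344] op 0.012623188691684824 q [ 0.1219  0.2053  1.8259  0.006   1.1628 -1.4685]
%%%%%@%@%@%@@%%%%@%%%@@%%%%%%%%@@@@%%%%@@%%%%%@@%%@@%+:::--++=-:::::
%%%%%@%@%%@@@@%%%%%@@@@%%%%%%%%%%@%%%%%%@%%%%%%%@%%%%=:::--++=-:::::
%%%%%%%%%%%%@@%%%@@@@@%%%@%%%%%%@%%%%%%%@@%%%%%%@@%%%*::-:-+==-:::::
%%%@%%%%%%%%@@@%%%%@@%%%@@%%%@%%@%%%%%@%%@%@%%%%%@%%%*::--=+==---:::
%%@@%%%%%%%%%%%@%%%%%%%%@%%%@@@%%@%%%%@%%%%@%%%%%%%%%%:::-====-:-:::
%%%%%@%%%%%%%%@@@@%%%%@@@@@@@@%%%%%%%@@@@@%@@%%%%%%%@%=:::=+++=:::-=
%@@@@%@@@%%@@%@@%%%@@@@@%%@%@@%%%%%%@@@@@@%%@@%%%%@@@@@@---====:::=%
%@@@@@@@@@%%%%%@@@%%%%%%%@%%%%%%%%@%%@@@@%%%%%%%%%@@%=-==-=++==-=--=
%@@@@@@@@%@@@%%@@@@@%@@@@@@%%%%%%%%%%%%%@@%%@%%@%%%*=:-====+===-==-:
%@@@@@%%%@@@@@%****%%%%%%%%%%%%%%%%%%%%%%%%%%@@%%%%**-:---=+++=----:
@@@%@%@@@@@%@@@%%%%%%%%%%%%%%%%@%%%%%%%%%%%%%%%%%%%*+:----=====---::
%%%%**%@@@%@%%@@@@@@@%%%%@@@@@@@@@@@@@@@@@@@@@@@@@@*=:----=++++-----
%@@%**%*%**%**+++++++*@*++++++-============--:-:-
[... 1734 characters left out ...]
-+@%%%+**@
@%%@%:----------------++=----------------------------------+@%%%**@@
%@@@%:----------------=+==::-------------------------------+@%%%***@
*@@@%:-----------------++=---------------------------------+@%%%++*@
+@@%*:-----------------++----------------------------------+@%%%***@
+@@%*:-----------------=+----------------------------------=@%@%++*@
+@@%*:-----------------=+----------------------------------=@%@%=**@
*@@%+:-----------------------------------------------------+@%%%+**@
%@%%=------------------------------------------------------=@@%%+**@
%@@%+-------------------------------------------------------*@%%+**@
%@@%-------------------------------------------------------=@@@%++*@
```

Just past vertical. A little more, slowly, until it goes over by itself.

{"fn": "jog_arm", "kwargs": {"motion": [[0,0,0,-0.7,0,0,-1],[0,0,0,-1.4,0,0,-1],[0,0,0,-2.1,0,0,-1],[0,0,0,-2.8,0,0,-1],[0,0,0,-3.5,0,0,-1],[0,0,0,-4.2,0,0,-1],[0,0,0,-4.9,0,0,-1],[0,0,0,-5.6,0,0,-1],[0,0,0,-5.6,0,0,-1],[0,0,0,-5.6,0,0,-1]]}}

```text
time_s: 21.9
tool_pos: [0.54, 0.1805, 0.1183]
orientation: [0.026, -3.089, 0.001]
wrist_force: [0.1, 0.7, -1.3]
opening: 0.0126
```

```bash
python3 ck2.py s13
```

```text
t 21.9 pos [0.54   0.1805 0.1183] xaxis [-0.9985 -0.0171  0.0528] yaw -179.02127561141506 z [-0.0528 -0.0009 -0.9986] F [ 0.1411  0.7243 -1.2772] op 0.01259258974737106 q [ 0.1209  0.2173  1.8124  0.006   1.1644 -1.4694]
%%%%%%@@@@@@%%%%%%%%%@@%%%%%%%%%@@@%%%%%@%%%%%%%%@%::::-++==:::::-+%
%%%%%%@@%%@@%@%%%%@@@@@%%%%%%%%%%%@%%%%%%%%%%%%%@@%::-:-+=+=:::::-+@
%%%%%%%%%%%@@%@%%%%@@%@%%%@%%%%%@%%%%%%%%%%%%%%%@@%-:---+===::-::-+@
%%%%%%%%%%%%@@@%%%%%%%%%@@%%%%%%@@%%%%%%@%%%%%%%%@%-::--+=+=:-:::-*@
%%%%%%%%%%%%%%%%%%%@%%%%%%%%@@%%%%%%%%%%%%%@%%%%%@%=:::-+=+=:::::-+@
%%%@%%%@%%%%%%%@@@%%%%@@@@@@%@%%%@%%%%@@@@%@%%%%%%%*-::-+===::::-*@@
%@@@@@@@@%%@@%%@@%%@@%@@%@@%%%%%%%%%%@@@@%%%@%%%%%@@@+:-++==::::+@@@
%%@%@@%%@%%%%%%@@@%%%%@%%@%%%%%%%%%%%@%@@%%%%%%%%%*+++--+=+=-----+++
%%@@@@@%@%%@%%%@@@@@@@@@@@@%@%%%%%%%%%%%%@%%%%%@%+-:-+====+=-===::::
%@@@@@%%%@@@@@%****%%%%%%%%%%%%%%%%%%%%%%%%%%@%%%*+::---+++=----::::
%@%%%%@@@@%@@@%%%%%%%%%%%%%%%%%%@%%%%%%%%%%%%%%%%*------====----::-:
%%%%**%%%@%%%%%@@@@@@@@@@@@@@@@@@@@@@@@@@@@@@@@@%*-----=+++=-----:-:
%@@%**%****%%*++++++++++++++++-===========---:--=*=
[... 1732 characters left out ...]
-=@%%%++*@
@%%%%@%**************%%*:----------------------------------=@%%%**@@
%@%%%@%*************%%%+:----------------------------------=@%%%***@
*@@%%@@%%@%%@@@%@@@%%%%+-----------------------------------=@%%%+**@
+@@@@@@@@@@@%@@@@@@%%@%=----------------------------------:=@%%%+**@
+@%%%%%%%%%%@@@@@@@@@@%=-----------------------------------=@@%%+**@
+@%%+======++++++++++++------------------------------------+@%%%+**@
*@@%=------------------------------------------------------+@%%%+**@
%@%%=:-----------------------------------------------------=@%%%+**@
%@@%+-------------------------------------------------------*@%%+**@
%@@%-------------------------------------------------------=@@@%+**@
```

Scripted picture check: the carrier has gone over and lies face up, block showing at about columns 270–282, with no part standing up. Now I'll retreat upward, measure the carrier and plan the return. The cross bar's top is 4 mm below the level handle's underside. So the lifter naturally lay about 2° nose-up in the tray, and the orientation at pickup is the right one for putting it back.

{"fn": "jog_arm", "kwargs": {"motion": [[0,0,0,1,0,-5,-1],[0,0,0,4,0,-15,-1],[0,0,0,10,0,-30,-1],[0,0,0,20,0,-45,-1],[0,0,0,35,0,-60,-1],[0,0,0,50,0,-70,-1],[0,-0.03,0,65,0,-75,-1],[0,-0.057,0,72,0,-75,-1],[0,-0.057,0,72,0,-75,-1]]}}

```text
time_s: 22.85
tool_pos: [0.4712, 0.1795, 0.1981]
orientation: [-0.028, 3.136, 0.0]
wrist_force: [0.0, 0.4, -1.4]
opening: 0.0129
```

```bash
cat >> h.py <<'E'
def tgt(pos,yaw_deg,xz,yz=0.):
    s=telemetry.sense();R0=R.from_rotvec(s['orientation']);y=np.radians(yaw_deg)
    x=np.array([np.cos(y),np.sin(y),xz]);x/=np.linalg.norm(x);z=np.array([0,0,-1.])-x*(-x[2]);z/=np.linalg.norm(z)
    A=R.from_matrix(np.c_[x,np.cross(z,x),z]); print('turn',(R0.inv()*A).as_rotvec(),'shift',R0.inv().apply(np.array(pos)-s['tool_pos'])*1000)
E
python3 - <<'E'
from h import *
st(); tgt([.50,.0,.19],163,-.004); tgt([.6079,-.1966,.19],163.02,-.0042)
im=read_camera('side'); cv2.imwrite('pics/s14_raw.png',im); g=cv2.cvtColor(im,cv2.COLOR_BGR2GRAY)
for y in (252,262,269): print(y,g[y,258:298].tolist())
print(g[240:280,276].tolist())
E
```

```text
t 22.85 pos [0.4712 0.1795 0.1981] xaxis [-0.9998 -0.0177 -0.0057] yaw -178.9836553825401 z [ 0.0057  0.0004 -1.    ] F [ 0.0005  0.4104 -1.4406] op 0.01288048475815379 q [ 0.139  -0.0713  1.9586 -0.0005  1.2486 -1.4494]
turn [0.0018 0.0016 0.3144] shift [ -25.6065 -180.001     8.2057]
turn [0.0018 0.0014 0.3141] shift [-130.0006 -378.4841    8.7493]
252 [153, 153, 154, 152, 155, 153, 150, 154, 153, 152, 152, 153, 147, 116, 118, 119, 119, 121, 122, 129, 129, 130, 130, 132, 138, 133, 151, 152, 146, 42, 49, 46, 51, 50, 48, 50, 48, 48, 50, 47]
262 [154, 153, 153, 153, 151, 146, 151, 152, 151, 151, 153, 140, 122, 122, 124, 124, 124, 124, 122, 122, 122, 124, 123, 116, 112, 152, 152, 145, 44, 46, 51, 50, 49, 48, 48, 50, 49, 50, 45, 47]
269 [155, 156, 146, 88, 108, 159, 154, 155, 154, 157, 155, 154, 155, 155, 153, 154, 153, 155, 153, 155, 156, 156, 156, 153, 150, 151, 145, 70, 46, 49, 46, 51, 48, 48, 49, 50, 49, 46, 49, 50]
[99, 48, 49, 50, 49, 52, 51, 47, 47, 63, 157, 156, 122, 123, 124, 122, 122, 124, 122, 122, 122, 123, 122, 122, 121, 124, 114, 115, 153, 153, 158, 94, 50, 50, 48, 49, 50, 49, 50, 47]
```

Run:
```python
from h import *
print(px2w('side',[(269.6,261),(282.3,261)],.0445), px2w('side',[(285.5,262),(286.9,252),(276,249.4),(276,271)],.0415))
```

```text
[[0.6708 0.1878 0.0445]
 [0.6386 0.1867 0.0445]] [[0.6306 0.1875 0.0415]
 [0.6297 0.1569 0.0415]
 [0.6587 0.1497 0.0415]
 [0.6519 0.2147 0.0415]]
```

{"fn": "jog_arm", "kwargs": {"motion": [[0,0,0.03,0,-30,8,-1],[0,0,0.08,-2,-70,8,-1],[0,0,0.14,-5,-110,8,-1],[0,0,0.2,-10,-150,8,-1],[0.001,0.001,0.26,-20,-190,8,-1],[0.002,0.001,0.314,-35,-230,8,-1],[0.002,0.001,0.314,-55,-270,8,-1],[0.002,0.001,0.314,-80,-305,8,-1],[0.002,0.001,0.314,-105,-340,8,-1],[0.002,0.001,0.314,-122,-367,8,-1],[0.002,0.001,0.314,-130,-378,8,-1],[0.002,0.001,0.314,-130,-378,8,-1]]}}

```text
time_s: 24.1
tool_pos: [0.6091, -0.1976, 0.1902]
orientation: [0.466, 3.103, -0.001]
wrist_force: [-0.2, -0.1, -1.2]
opening: 0.0124
```

Run:
```python
from h import *
st(); tgt([.6079,-.1966,.06],163.02,-.0042)
```

```text
t 24.1 pos [ 0.6091 -0.1976  0.1902] xaxis [-0.9559  0.2938 -0.0039] yaw 162.91467178933476 z [ 0.0037 -0.0012 -1.    ] F [-0.1978 -0.097  -1.1974] op 0.012368710073465211 q [-0.4908  0.2581  1.6197  0.0007  1.26   -1.7636]
turn [-0.0001 -0.0003 -0.0018] shift [  1.9226   0.6448 130.2208]
```

{"fn": "jog_arm", "kwargs": {"motion": [[0,0,-0.002,1,0.3,25,-1],[0,0,-0.002,2,0.6,60,-1],[0,0,-0.002,2,0.6,95,-1],[0,0,-0.002,2,0.6,120,-1],[0,0,-0.002,2,0.6,135,-1],[0,0,-0.002,2,0.6,143,-1],[0,0,-0.002,2,0.6,147,-1],[0,0,-0.002,2,0.6,148,-1],[0,0,-0.002,2,0.6,148,-1],[0,0,-0.002,2,0.6,148,-1]]}}

```text
time_s: 25.1
tool_pos: [0.6086, -0.197, 0.0435]
orientation: [0.463, 3.101, -0.002]
wrist_force: [-0.1, 0.0, -0.3]
opening: 0.013
```

Run:
```python
from h import *
st(); tgt([.6079,-.1966,.0385],163.02,-.0042)
```

```text
t 25.1 pos [ 0.6086 -0.197   0.0435] xaxis [-0.9564  0.292  -0.0059] yaw 163.02467323988162 z [ 0.0055 -0.0022 -1.    ] F [-0.1073  0.0339 -0.2951] op 0.012979594792949817 q [-0.4903  0.4411  1.6835  0.0008  1.0111 -1.7652]
turn [-0.0005  0.0017  0.0001] shift [0.8297 0.216  4.9513]
```

{"fn": "jog_arm", "kwargs": {"motion": [[0,0.002,0,0.8,0.2,2,-1],[0,0.002,0,0.8,0.2,3.5,-1],[0,0.002,0,0.8,0.2,3.7,-1],[0,0.002,0,0.8,0.2,3.7,-1]]}}

```text
time_s: 25.5
tool_pos: [0.6078, -0.1966, 0.0396]
orientation: [0.463, 3.104, -0.001]
wrist_force: [-1.1, -0.3, -1.9]
opening: 0.0129
```

{"fn": "jog_arm", "kwargs": {"motion": [[0,0,0,0,0,0.6,-1],[0,0,0,0,0,0.6,-1],[0,0,0,0,0,0.6,-1]]}}

```text
time_s: 25.8
tool_pos: [0.6078, -0.1966, 0.039]
orientation: [0.463, 3.104, -0.001]
wrist_force: [-0.1, 0.2, -1.2]
opening: 0.0124
```

{"fn": "jog_arm", "kwargs": {"motion": [[0,0,0,0,0,0.5,-1],[0,0,0,0,0,0.5,-1],[0,0,0,0,0,0.5,-1]]}}

```text
time_s: 26.1
tool_pos: [0.6079, -0.1966, 0.0387]
orientation: [0.463, 3.104, -0.002]
wrist_force: [-0.4, 0.7, -0.2]
opening: 0.0127
```

{"fn": "jog_arm", "kwargs": {"motion": [[0,0,0,0,0,0.3,-1],[0,0,0,0,0,0.3,-1],[0,0,0,0,0,0.3,-1]]}}

```text
time_s: 26.4
tool_pos: [0.6079, -0.1966, 0.0386]
orientation: [0.463, 3.104, -0.002]
wrist_force: [-1.4, 1.2, 2.4]
opening: 0.0126
```

It touches down at the same height as at pickup. Releasing.

{"fn": "jog_arm", "kwargs": {"motion": [[0,0,0,0,0,0,-0.5],[0,0,0,0,0,0,-0.3],[0,0,0,0,0,0,-0.1],[0,0,0,0,0,0,0],[0,0,0,0,0,0,0],[0,0,0,0,0,-10,0],[0,0,0,0,0,-30,0],[0,0,0,0,0,-70,0],[0,0,0,0,0,-115,0],[0,0,0,0,0,-150,0],[0,0,0,0,0,-160,0],[0,0,0,0,0,-160,0]]}}

```text
time_s: 27.6
tool_pos: [0.6084, -0.1969, 0.2012]
orientation: [0.462, 3.099, -0.004]
wrist_force: [0.2, 0.3, -0.9]
opening: 0.0426
```

{"fn": "jog_arm", "kwargs": {"motion": [[0,0,0,50,0,-20,0],[0,0,0,100,0,-30,0],[0,0,0,150,0,-30,0],[0,0,0,200,0,-30,0],[0,0,0,200,0,-30,0]]}}

```text
time_s: 28.1
tool_pos: [0.4113, -0.1352, 0.225]
orientation: [0.464, 3.107, 0.001]
wrist_force: [1.0, -0.6, 0.1]
opening: 0.0428
```

Run:
```python
from h import *
st()
snap('side','s15');snap('top','t15')
s=cv2.imread('pics/s15_raw.png');t=cv2.imread('pics/t15_raw.png')
f=lambda im,x,y:cv2.convertScaleAbs(cv2.resize(im[y:y+75,x:x+100],(400,300),interpolation=cv2.INTER_CUBIC),alpha=1.3)
save(np.vstack([np.hstack([f(t,218,145),f(t,340,138)]),np.hstack([f(s,240,233),f(s,250,133)])]),'m15')
```

```text
t 28.1 pos [ 0.4113 -0.1352  0.225 ] xaxis [-0.9564  0.2922 -0.0005] yaw 163.00943548191796 z [ 0.0007  0.0005 -1.    ] F [ 1.0302 -0.5591  0.136 ] op 0.042815211366064816 q [-0.5813 -0.2898  2.0951  0.0008  1.336  -1.8558]
```

View pics/m15.png

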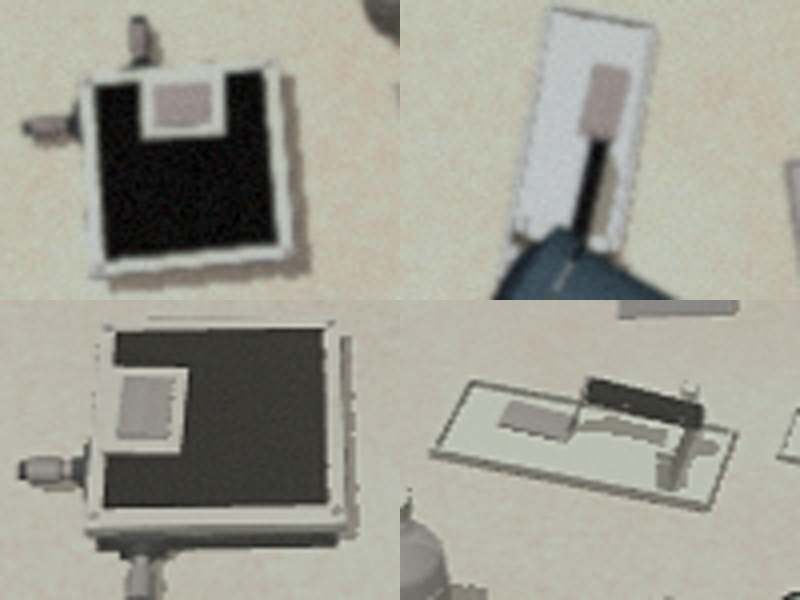

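The last view shows the carrier face up and flat on the pad, block at (183,105) in the top tile and (147,405) in the side tile. The lifter is back where it lay: its handle ends at (590,381) and (701,407) match the first picture. The gripper is clear of everything.

```bash
python3 -c "
from station import r
print(r.finish_job())"
```

```text
the job is handed in; nothing more can be done
None
```

The carrier now lies flat and face up on the pad, and the lifter is back in its tray the way it lay. I handed the job in at about 28 s of the 64 s. One thing went wrong along the way: I shoved the carrier about 5 mm on its face.

**What I did:**
- I slid the blade about 6.5 mm under the carrier's front edge and tipped it over its far edge in slow steps. It went over on its own just past vertical.
- The lifter went down in its tray at the same position and height at which I had picked it up.

**Last checks:**
- **Carrier:** both cameras show the block up and the plate flat.
- **Lifter:** its outline in the tray matches the first picture to about a pixel.
- **Other things:** nothing else I could see in the last pictures had moved, and the gripper is clear of everything.

**What did not go as asked:**
- **Shove:** on the first try the blade sat about 2° nose-up in the grip, so its front pushed the carrier's edge instead of going under. That moved the carrier about 5 mm along the pad at roughly 2–3 N. I backed off, corrected the tilt and went in cleanly.
- **Pressing on the pad:** while feeling for the pad again, I pressed the tip on it with about 6 N for a moment.
- **Overhang:** partly because of the shove, the carrier's far edge now sticks out about 2–4 mm past the pad's rear edge. I left it there because moving it back would have meant pushing it again.

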